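# Pack the gap under a sprung stop shoe with spacer plates

### The job

One of the three pillars stands under the sprung shoe of the stop stand: pick the spacer plates from the rack whose total thickness is 2 to 3 mm more than the gap between that pillar's top and the resting shoe, and slide them in one on another, tabs towards the open front of the stand, until each lies flat, straight, centred under the shoe and home against the back column and the shoe is lifted onto the stack and clamps it. The stand's head overhangs the gap, so come in with the tool leaning back from it. Leave the plates you do not need on the rack, let go at the end and do not knock over or shift the glue bottle, brass weight or tape roll.

Things in the scene. Friction and masses are not known exactly. Their poses are not given: they have to be found in the camera images.
- stand_seat (a point): Point in the gap of the fixed stop stand, 95 mm above the bench at the underside of the resting shoe; the centre of a plate's broad part must lie on its vertical when home. x points into the stand, away from its open front; y left; z up. The column's flat front face, the back stop, is at x = +20 mm. The pillar in use has its axis at x = -2 mm.
- stand_shoe (a point): Middle of the shoe's front edge at rest: steel shoe 44 mm wide with a lead-in. Axes as the seat point, which is 24 mm further in. The shoe's flat underside (95 mm above the bench) begins 14 mm further in than this point and is 28 mm long; from there it slopes up to this point, 8 mm higher.
- stand_head (a point): Middle of the lower front edge of the stand's grey head, 138 mm above the bench, 32 mm in front of the seat point. The head is 70 mm wide, 80 mm high and overhangs the gap, so a tool that holds a tab must lean back some 35 to 45 degrees from vertical, away from it. The stand's base is 160x216x10 mm.
- shoe (a joint): Lift of the sprung steel shoe of the stop stand, in m: 0 resting (underside 95 mm above the bench), at most 0.0065. Spring and weight press it down with about 2 N; sliding a plate home under it takes up to about 12 N, and it meets the column with a clear stop.
- pillar_tall_top (a point): Centre of the top of the round steel pillar with one groove, 50 mm in diameter, fixed; its top is 77.5 mm above the bench. Gap under the resting shoe when it stands there: 17.5 mm. One of the three pillars stands under the shoe, the two others are parked beside the column.
- pillar_mid_top (a point): The same for the pillar with two grooves, top 69.5 mm above the bench. Gap when it stands under the shoe: 25.5 mm.
- pillar_short_top (a point): The same for the pillar with three grooves, top 57.5 mm above the bench. Gap when it stands under the shoe: 37.5 mm.
- rack: Fixed wooden rack 58x256 mm, origin under its middle on the bench; its top is 45 mm above the bench. x points away from its front. Four plates lie on it side by side in any order, 62 mm apart along y, their tabs overhanging its front edge (x = -26 mm). A ledge along its rear and ribs between the plates stand up 4 to 5 mm.
- glue_bottle: White glue bottle with red nozzle, 41 mm wide, 105 mm high, stands on the bench; origin at the centre of its underside. Leave alone.
- brass_weight: Brass knob weight 40x40x49 mm on the bench; origin at the centre of its underside. Leave alone.
- tape_roll: Roll of black tape 63x60x19 mm lying on the bench; origin at the centre of its underside. Leave alone.
- plate_8_centre (a point): Aluminium spacer plate 8 mm thick, lying flat: a broad part 40 mm long (x) and 44 mm wide (y) with a tab 18 mm wide that runs from its front edge at x = -20 mm to a round end at x = -56 mm, of the same thickness. This point is the centre of the broad part, half-way up. Grasp it across the tab, near x = -35 mm; as the tabs of stacked plates lie one over another, push the upper one the last 20 mm home by its tab's end. Mass about 52 g.
- plate_12_centre (a point): Aluminium spacer plate 12 mm thick, lying flat: a broad part 40 mm long (x) and 44 mm wide (y) with a tab 18 mm wide that runs from its front edge at x = -20 mm to a round end at x = -56 mm, of the same thickness. This point is the centre of the broad part, half-way up. Grasp it across the tab, near x = -35 mm; as the tabs of stacked plates lie one over another, push the upper one the last 20 mm home by its tab's end. Mass about 78 g.
- plate_16_centre (a point): Aluminium spacer plate 16 mm thick, lying flat: a broad part 40 mm long (x) and 44 mm wide (y) with a tab 18 mm wide that runs from its front edge at x = -20 mm to a round end at x = -56 mm, of the same thickness. This point is the centre of the broad part, half-way up. Grasp it across the tab, near x = -35 mm; as the tabs of stacked plates lie one over another, push the upper one the last 20 mm home by its tab's end. Mass about 104 g.
- plate_24_centre (a point): Aluminium spacer plate 24 mm thick, lying flat: a broad part 40 mm long (x) and 44 mm wide (y) with a tab 18 mm wide that runs from its front edge at x = -20 mm to a round end at x = -56 mm, of the same thickness. This point is the centre of the broad part, half-way up. Grasp it across the tab, near x = -35 mm; as the tabs of stacked plates lie one over another, push the upper one the last 20 mm home by its tab's end. Mass about 156 g.
Not all that is in view belongs to the job. Leave any blue or purple look-alike of the part that bears plate_8_centre alone.

How it is judged:
By the outcome, as a careful person would: the job done as asked, in the order asked, and still so for the second after the job is handed in, with the robot touching nothing.
It also fails if it takes over 58 s, if anything falls off the work surface, if the arm or the gripper's body presses on something with over 40 N, if the wrist force passes 120 N, or if a joint passes its speed limit or range.

### The arm

A 6-joint arm with a two-finger parallel gripper is mounted at the origin on a cart in front of the work surface, level with it; the furniture and walls round the work are solid. World frame = base frame: x ahead of the robot, y to its left, z up, the work surface at z = 0. Lengths are in m, angles in rad, forces in N, time in s.
With the tool pointing down it reaches from about 0.25 to 0.8 m from the base axis. Payload 3.9 kg.
Tool frame: the origin (TCP) lies midway between the tips of the shut fingers; the grasp point (between the pads) lies 19 mm behind it (env.tcp_to_grasp is the distance from the TCP to the grasp point, in m); z points along the fingers, y is the line along which they close (so a half turn about z gives the same grasp; the last joint's range is limited). The gripper opens to 85 mm and grips with 20 to 120 N. Pads are 22 mm wide; open, the fingers measure 114 mm over their backs; the gripper's body (76 mm by 85 mm) begins 54 mm behind the grasp point. The pads swing forward as they close: fully open they stand 13 mm farther back than shut.
Start: joints at [1.225, 0.26, -0.138, 1.173, 0, 1.571], TCP at [0.178, 0.494, 0.192] pointing down, gripper open.
Joint ranges: [-2.78, 2.78], [-0.83, 1.72], [-1.28, 1.37], [-1.9, 2.12], [-1.57, 1.48], [-3.14, 3.14]. Speed limits (rad/s): [2.57, 2.57, 3.14, 3.14, 3.14, 3.14].

### API

Orientations are given as a unit quaternion [x, y, z, w].
In Python, from workcell import env gives the robot as it stands.
- The arm moves only by the shell command python3 -m crank 'ROWS' [OPENING]. ROWS is a JSON object of lists of equal length, an entry for each row: "dp": the shift along the tool's x, y, z in m, a list of three; "spin": the turn about the tool's z in degrees. In form: {"dp": [[dx, dy, dz], ...], "spin": [spin, ...]}. A call has 1 to 10 rows; each row shifts and turns the commanded pose from where the row before left it, along the tool's axes as they then stand; what a row does not reach is not made up. A row lasts 1/8 s, in which the tool goes at most 62.5 mm and 10.7 degrees, less where a joint would pass 70% of its speed; a pose out of reach is approached as far as the arm can. A call is refused whole if a number of a shift passes 0.0625 or a number of a turn 10.7, either way. A call with a gripper value outside its range is refused whole. OPENING is the opening, from 0 (shut) to 1 (fully open), set as the call begins (- or left out, the last holds). The fingers move at their own pace and stop on an object; the grip force is fixed at half the most. Time passes only in rows, so rows that do not move let the fingers close. It gives the time, the measured TCP pose, the force, the opening and the grip force at its end, in the units of the state.
- env.read_state(): the state, without advancing time (a new reading comes with each control period).
- env.camera(name): name is "side" or "top" or "wrist"; returns a dict with "img" (480x640x3 uint8, blue, green, red), "z_map" (480x640 float32, m along the optical axis (not along the pixel's ray), 0 where there is no reading), "vfov" (degrees; the focal length in pixels is half the picture's height over the tangent of half this angle, whatever the lens; pixels are square), "cx", "cy" (the principal point, pixels), "extrinsics" (4x4, takes a point from camera to world coordinates); the wrist camera has in their place "T_tool_cam" (4x4, takes a point from camera to tool coordinates, whose origin is the TCP and whose axes are the flange's). Camera axes: x right, y up, looking along -z (the intrinsics and any distortion apply to the point x, -y, -z); pixel columns grow to the right and rows downward; lengths in m; the calibration is good to about 2 mm. A picture is of the moment at which its call begins: read the wrist's pose just before it.
- env.sign_off(): hands the job in; it is judged then, once.
Trained networks look in the newest picture that a camera, given by its name, has taken for a name from the list of things; names that differ only in an ending like _2 or _b are one class to them, and where a whole thing is asked for, a point or a joint stands for the part that bears it (a point fixed in the world has none). Each returns a list of dicts, best first, with "confidence" (0 to 1); they miss things now and then, are a little off and sometimes report something else, mostly with a low value. They report only what shows in the picture. A call takes as long as a camera call. They do not tell look-alikes from the thing itself.
- env.find_in(camera, target): "centre" ([column, row] in pixels, amid what is visible of it).
The state is a dict: "clock": time; "joints": joint angles; "qd": joint speeds; "tau": joint torques, N m; "ee_pos": TCP position; "eef_rot": TCP orientation; "contact_force": force on the tool from outside, world axes, zero at the start; "wrist_torque": the same for the moment, N m; "grip_width": finger opening in m; "grip_force": force on a finger pad.
Only numpy, scipy, OpenCV 4.12 (cv2) and the standard library are available. Lean on these libraries where they do the work, as an engineer would, in place of code of your own. Each camera call takes 0.05 s, during which the arm holds its last target. There are 200 camera calls.

## Working session

There is one attempt and no reset: what is moved stays moved. The work goes in short steps, Python scripts to look and compute and a shell command to move; the robot and the scene stay as the last step left them, time stands still between calls to the robot, and variables do not carry over. Pictures are saved under pics/ and viewed, at most 10 in all, crops included, and the job is handed in when it is done.

```bash
ls; mkdir -p pics; cat > h.py <<'E'
import numpy as np, cv2
from workcell import env
from scipy.spatial.transform import Rotation as R
def intr(c): return 240/np.tan(np.radians(c["vfov"])/2)
def ext(c,st=None):
    if "extrinsics" in c: return np.array(c["extrinsics"])
    T=np.eye(4);T[:3,:3]=R.from_quat(st["eef_rot"]).as_matrix();T[:3,3]=st["ee_pos"];return T@np.array(c["T_tool_cam"])
def cloud(c,st=None):
    f=intr(c);z=c["z_map"];v,u=np.mgrid[0:480,0:640]
    P=np.stack([(u-c["cx"])/f*z,-(v-c["cy"])/f*z,-z],-1);T=ext(c,st)
    W=P@T[:3,:3].T+T[:3,3];W[z==0]=np.nan;return W
E
python3 - <<'E'
from h import *
names="stand_seat stand_shoe stand_head shoe pillar_tall_top pillar_mid_top pillar_short_top rack glue_bottle brass_weight tape_roll plate_8_centre plate_12_centre plate_16_centre plate_24_centre".split()
st=env.read_state();print({k:np.round(v,3).tolist() for k,v in st.items()})
for n in ["top","side"]:
    c=env.camera(n);print(n,{k:v for k,v in c.items() if k not in("img","z_map")})
    cv2.imwrite(f"pics/{n}0.png",c["img"]);W=cloud(c);np.save(f"{n}0.npy",W)
    for t in names:
        for d in env.find_in(n,t)[:2]:
            u,v=np.round(d["centre"]).astype(int);print(t,round(d["confidence"],2),u,v,np.round(W[v,u],3))
E
```

```text
pics
{'clock': 0.0, 'joints': [1.225, 0.261, -0.139, 1.173, 0.0, 1.571], 'qd': [0.001, 0.0, 0.001, -0.001, 0.0, 0.002], 'tau': [0.001, -40.568, 25.392, 0.019, 0.0, -0.0], 'ee_pos': [0.178, 0.493, 0.192], 'eef_rot': [0.172, 0.985, -0.001, -0.0], 'contact_force': [0.781, 0.637, -0.735], 'wrist_torque': [-0.007, 0.002, 0.065], 'grip_force': 0.0, 'grip_width': 0.085}
top {'vfov': 44.590319835853016, 'cx': 313.0314537744901, 'cy': 237.30495977164728, 'extrinsics': array([[-0.02795427,  0.9955782 , -0.08968059,  0.42715037],
       [-0.99948858, -0.02923188, -0.01296429, -0.00719786],
       [-0.0155285 ,  0.08927232,  0.9958862 ,  1.31703483],
       [ 0.        ,  0.        ,  0.        ,  1.        ]])}
stand_seat 0.87 256 213 [0.576 0.114 0.217]
stand_shoe 0.64 257 217 [0.567 0.112 0.221]
stand_head 0.6 259 217 [0.568 0.108 0.219]
pillar_tall_top 0.38 261 229 [0.561 0.121 0.062]
pillar_mid_top 0.98 290 194 [0.635 0.056 0.066]
pillar_short_top 0.57 217 198 [0.633 0.217 0.054]
pillar_short_top 0.54 407 218 [ 0.576 -0.195  0.06 ]
rack 0.8 411 218 [ 0.578 -0.206  0.044]
rack 0.17 454 232 [
[... 1115 characters left out ...]
l_top 0.67 331 232 [0.585 0.112 0.068]
pillar_tall_top 0.61 315 306 [ 0.556 -0.168  0.06 ]
pillar_mid_top 0.81 352 252 [0.643 0.037 0.062]
pillar_short_top 0.55 349 252 [0.635 0.034 0.063]
pillar_short_top 0.43 355 215 [0.648 0.114 0.126]
rack 0.87 321 350 [ 0.576 -0.294  0.048]
rack 0.47 337 222 [0.6   0.114 0.101]
glue_bottle 0.49 318 198 [0.54  0.298 0.05 ]
brass_weight 0.44 288 199 [0.449 0.312 0.033]
tape_roll 0.54 273 269 [ 0.436 -0.003  0.027]
tape_roll 0.37 332 217 [0.587 0.113 0.118]
plate_8_centre 0.89 266 360 [ 0.451 -0.298  0.012]
plate_8_centre 0.58 272 244 [0.419 0.124 0.009]
plate_12_centre 0.79 319 309 [ 0.566 -0.177  0.06 ]
plate_16_centre 0.95 319 292 [ 0.563 -0.12   0.061]
```

```bash
python3 - <<'E'
from h import *
a=cv2.imread("pics/top0.png")[150:350,130:500];b=cv2.imread("pics/side0.png")[150:400,200:440]
cv2.imwrite("pics/a.png",np.vstack([cv2.resize(a,(740,400),interpolation=3)[:,:,:]]))
cv2.imwrite("pics/b.png",cv2.resize(b,None,fx=2.4,fy=2.4,interpolation=cv2.INTER_CUBIC))
E
```

```text
(no output)
```

View pics/a.png

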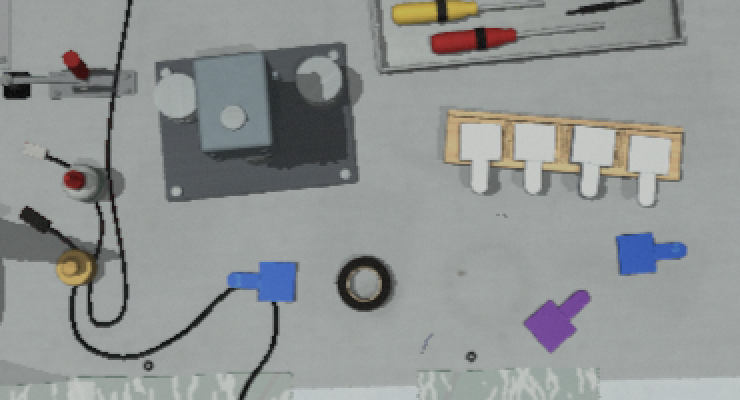

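View pics/b.png

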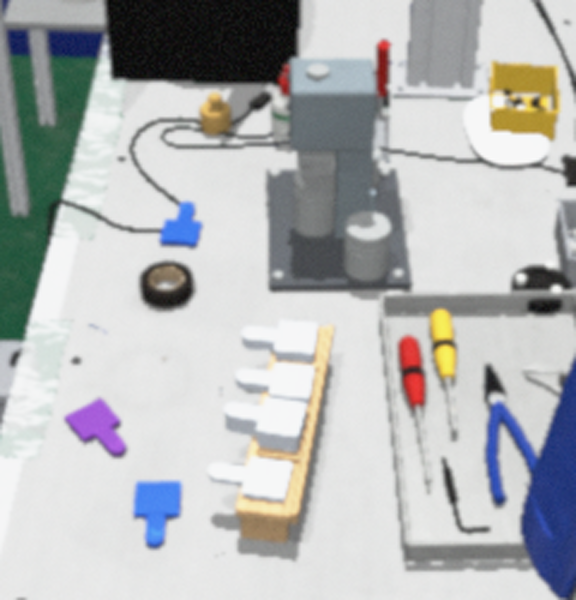

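The top view shows the rack with four white plates at about (370–455, 220), and the stand with its head at (248, 205). The parked pillars are at (218, 198) and (290, 190). Three blue or purple look-alikes lie on the bench and I'll leave those alone. Next I'll fit heights and poses.

```bash
python3 - <<'E'
from h import *
W=np.load("top0.npy");z=W[...,2]
def rect(m,name):
    P=W[m];r=cv2.minAreaRect((P[:,:2]*1000).astype(np.float32));print(name,len(P),"z",np.round(np.median(P[:,2]),4),"c",np.round(r[0],1),"size",np.round(r[1],1),"ang",round(r[2],1))
u=np.arange(640)[None]+0*np.arange(480)[:,None];v=0*u+np.arange(480)[:,None]
# bench plane check
b=(u>300)&(u<350)&(v>240)&(v<260);print("bench",np.nanmedian(z[b]), "bench near rack",np.nanmedian(z[(u>380)&(u<440)&(v>255)&(v<275)]))
img=cv2.imread("pics/top0.png");white=(img.min(-1)>185)
hsv=cv2.cvtColor(img,cv2.COLOR_BGR2HSV)
for c,uu in enumerate([370,397,426,455]):
    m=(abs(u-uu)<13)&(v>200)&(v<256)&(z>0.03)&(hsv[...,1]<40)
    k,lab,s,_=cv2.connectedComponentsWithStats(m.astype(np.uint8));i=1+s[1:,4].argmax();m=lab==i
    P=W[m];body=P[:,0]>np.percentile(P[:,0],50)
    top=np.median(P[body][:,2]);
    tab=P[P[:,0]<P[:,0].min()+.03]
    M=m&(W[...,0]>P[:,0].min()+.037)
    rect(M,f"body{uu}");print("   tab mean",np.round(tab.mean(0),4),"xmin",P[:,0].min().round(4),"xmax",P[:,0].max().round(4),"ztop",top.round(4), "zhist",np.round(np.percentile(P[:,2],[10,30,50,70,90]),4))
for uu,vv in [(218,198),(290,190)]:
    m=(abs(u-uu)<16)&(abs(v-vv)<16)&(z>0.035)&(z<.09);rect(m,f"pillar{uu}")
m=(u>220)&(u<280)&(v>165)&(v<240)&(z>.205)&(z<.23);rect(m,"head")
m=(u>200)&(u<320)&(v>165)&(v<260)&(z>.003)&(z<.3);rect(m,"base+")
S=np.load("side0.npy")
for r in range(205,250,3): print(r,[tuple(np.round(S[r,q]*1000).astype(int)) for q in range(326,350,4)])
E
```

```text
bench 0.0002719789830141206 bench near rack 0.0003251930384657875
body370 364 z 0.0615 c [ 575.  -114.8] size [43.5 41.6] ang 88.0
   tab mean [ 0.5329 -0.1128  0.0615] xmin 0.5178 xmax 0.5965 ztop 0.0616 zhist [0.0575 0.0599 0.0615 0.0628 0.0648]
body397 360 z 0.0573 c [ 573.6 -173.4] size [43.9 41.4] ang 88.1
   tab mean [ 0.5316 -0.1701  0.0562] xmin 0.5164 xmax 0.5939 ztop 0.057 zhist [0.0532 0.0557 0.0572 0.0587 0.061 ]
body426 404 z 0.0691 c [ 566.6 -235. ] size [44.  45.3] ang 82.0
   tab mean [ 0.5243 -0.2279  0.0668] xmin 0.5089 xmax 0.5902 ztop 0.0691 zhist [0.0611 0.0677 0.0692 0.0706 0.0723]
body455 365 z 0.0534 c [ 555.9 -297. ] size [44.2 40.8] ang 85.2
   tab mean [ 0.5147 -0.2921  0.0526] xmin 0.4987 xmax 0.5777 ztop 0.0533 zhist [0.0495 0.0516 0.0531 0.0546 0.0564]
pillar218 408 z 0.0577 c [632.8 214.1] size [50.4 44. ] ang 4.8
pillar290 466 z 0.0695 c [644.7  56.9] size [49.9 49. ] ang 9.3
head 1777 z 0.2183 c [598.9 132.2] size [94.7 70.9] ang 4.4
base+ 7437 z 0.0131 c [606.2 129.5] size [269.7 212.8] ang 88.3
205 [(np.int64(570), np.int64(99), np.int64(166)), (np.
[... 3483 characters left out ...]
)), (np.int64(605), np.int64(124), np.int64(27)), (np.int64(616), np.int64(111), np.int64(38)), (np.int64(626), np.int64(62), np.int64(78))]
244 [(np.int64(572), np.int64(111), np.int64(26)), (np.int64(583), np.int64(114), np.int64(24)), (np.int64(594), np.int64(113), np.int64(25)), (np.int64(605), np.int64(116), np.int64(23)), (np.int64(616), np.int64(103), np.int64(34)), (np.int64(626), np.int64(57), np.int64(71))]
247 [(np.int64(572), np.int64(112), np.int64(14)), (np.int64(583), np.int64(103), np.int64(22)), (np.int64(594), np.int64(109), np.int64(17)), (np.int64(605), np.int64(114), np.int64(14)), (np.int64(616), np.int64(107), np.int64(20)), (np.int64(626), np.int64(48), np.int64(68))]
```

The heights are unambiguous. The parked pillars are short (57.7 mm) and mid (69.5 mm), so the **tall** one is in use, giving a gap of 17.5 mm and a needed stack of 20 mm, which is plates 8 + 12. Left to right in the top picture the rack holds 16 at (370, 220), 12 at (397, 221), 24 at (426, 227) and 8 at (455, 232). Before moving I'll check a crop and the move command's usage, because a row has no tilt term.

```bash
python3 -m crank 2>&1 | tail -20; python3 -m crank --help 2>&1 | tail -20; python3 - <<'E'
from h import *
a=cv2.imread("pics/top0.png")[195:260,345:475];cv2.imwrite("pics/c.png",cv2.resize(a,None,fx=5,fy=5,interpolation=2))
c=env.camera("wrist");print(c["T_tool_cam"],c["vfov"])
E
```

```text
invalid input
invalid input: not JSON, or not a number
[[ 3.98433162e-04  9.60223532e-01  2.79232178e-01  7.03598497e-02]
 [ 9.99999260e-01 -6.17151932e-05 -1.21466118e-03 -4.11615027e-05]
 [-1.14911338e-03  2.79232455e-01 -9.60222847e-01 -1.81470708e-01]
 [ 0.00000000e+00  0.00000000e+00  0.00000000e+00  1.00000000e+00]] 64.92633310523162
```

View pics/c.png

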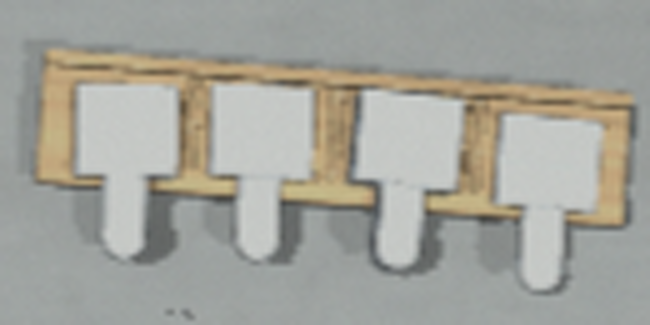

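The crop confirms four white plates, no look-alikes among them. The 12 is at crop (260, 170) and the 8 at crop (545, 205). Next I'll move to open space over the bench, keeping above the stand. From there I'll find out how the arm behaves at the edge of its reach, since tilt isn't a direct command.

```bash
python3 -m crank '{"dp":[[0,0,-0.05],[0,0,-0.05],[0,0,-0.05],[0,0,-0.05]],"spin":[0,0,0,0]}' && python3 -m crank '{"dp":[[-0.045,-0.037,0],[-0.045,-0.037,0],[-0.045,-0.037,0],[-0.045,-0.037,0],[-0.045,-0.037,0],[-0.045,-0.037,0],[-0.045,-0.037,0],[-0.045,-0.037,0],[-0.045,-0.037,0]],"spin":[0,0,0,0,0,0,0,0,0]}' && python3 -m crank '{"dp":[[0,0,0],[0,0,0],[0,0,-0.05],[0,0,-0.06],[0,0,-0.06]],"spin":[-10,-10,-5,0,0]}'; python3 -c "
from h import *
s=env.read_state();print(np.round(s['joints'],3),R.from_quat(s['eef_rot']).as_matrix().round(3))"
```

```text
clock: 2.15
ee_pos: [0.1779, 0.4937, 0.3942]
eef_rot: [0.172, 0.985, 0.0, 0.0]
contact_force: [-0.4, 1.6, 1.1]
grip_width: 0.0853
grip_force: 0.0
clock: 3.28
ee_pos: [0.4468, 0.0415, 0.3926]
eef_rot: [0.172, 0.985, 0.0, 0.0]
contact_force: [0.9, 0.8, -0.1]
grip_width: 0.0857
grip_force: 0.0
clock: 3.9
ee_pos: [0.4437, 0.0431, 0.5461]
eef_rot: [-0.045, 0.999, 0.001, 0.011]
contact_force: [-85.2, -8.0, -2.4]
grip_width: 0.0854
grip_force: 0.0
[ 0.097  0.254  0.823  2.118 -0.     0.006] [[-0.996 -0.09   0.022]
 [-0.09   0.996  0.002]
 [-0.022  0.    -1.   ]]
```

```bash
python3 -m crank '{"dp":[[0,0,0]],"spin":[0]}'; python3 -c "
from h import *
s=env.read_state();print({k:np.round(v,3).tolist() for k,v in s.items()})
c=env.camera('top');cv2.imwrite('pics/t1.png',c['img']);np.save('t1.npy',cloud(c))"
```

```text
clock: 4.03
ee_pos: [0.4446, 0.0432, 0.5474]
eef_rot: [-0.045, 0.999, 0.001, 0.014]
contact_force: [0.4, -0.1, -0.1]
grip_width: 0.0853
grip_force: 0.0
{'clock': 4.025, 'joints': [0.097, 0.253, 0.826, 2.116, 0.0, 0.006], 'qd': [0.001, 0.005, -0.136, 0.014, 0.002, -0.001], 'tau': [-0.009, -34.695, 20.92, -0.491, -0.0, -0.0], 'ee_pos': [0.445, 0.043, 0.547], 'eef_rot': [-0.045, 0.999, 0.001, 0.014], 'contact_force': [0.418, -0.098, -0.057], 'wrist_torque': [-0.022, 0.032, 0.034], 'grip_force': 0.0, 'grip_width': 0.085}
```

View pics/t1.png

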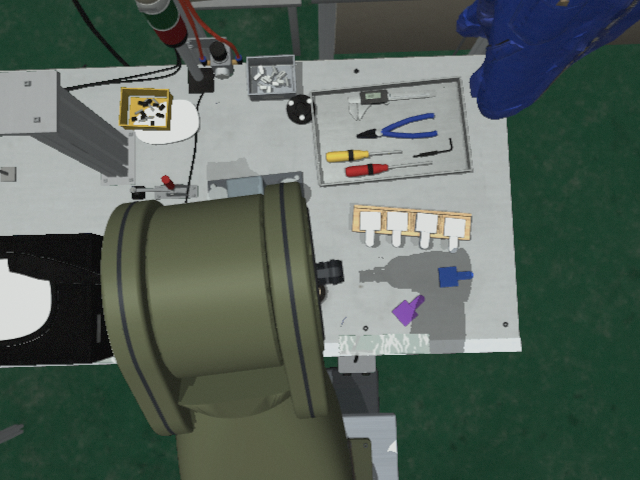

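The picture shows the arm in free air above the stand, touching nothing. The force spike came from joint 4 meeting its limit. Past that limit the tool tilts forward and the tilt is kept (1.6° now), so I can use this, taking small steps.

```bash
cat > s.py <<'E'
from h import *
s=env.read_state();M=R.from_quat(s['eef_rot']).as_matrix()
print("J",np.round(s['joints'],3),"tilt",np.degrees(np.arccos(-M[2,2])).round(2),"zhead",np.degrees(np.arctan2(M[1,2],M[0,2])).round(1),"y",M[:,1].round(3),"z",M[:,2].round(3),"F",np.round(s['contact_force'],1),"t",s['clock'])
E
python3 -m crank '{"dp":[[0,0,-0.01],[0,0,-0.01],[0,0,-0.01],[0,0,-0.01]],"spin":[0,0,0,0]}'; python3 s.py;  python3 -m crank '{"dp":[[0.01,0,0],[0.01,0,0],[0.01,0,0],[0.01,0,0]],"spin":[0,0,0,0]}'; python3 s.py
```

```text
clock: 4.58
ee_pos: [0.4355, 0.0423, 0.5558]
eef_rot: [-0.045, 0.999, 0.001, 0.022]
contact_force: [-0.2, 0.1, 0.7]
grip_width: 0.0852
grip_force: 0.0
J [0.097 0.23  0.82  2.116 0.    0.006] tilt 2.54 zhead 5.6 y [-0.09   0.996  0.   ] z [ 0.044  0.004 -0.999] F [-0.2  0.1  0.7] t 4.575
clock: 5.08
ee_pos: [0.3952, 0.0387, 0.554]
eef_rot: [-0.045, 0.999, 0.001, 0.022]
contact_force: [0.6, -0.7, -0.1]
grip_width: 0.0854
grip_force: 0.0
J [ 0.098  0.139  0.691  2.078 -0.     0.007] tilt 2.56 zhead 5.5 y [-0.09   0.996  0.   ] z [ 0.044  0.004 -0.999] F [ 0.6 -0.7 -0.1] t 5.075
```

```bash
python3 -m crank '{"dp":[[0,0,-0.02],[0,0,-0.02],[0,0,-0.03],[0,0,-0.03],[0,0,-0.03],[0,0,-0.03],[0,0,-0.04],[0,0,-0.04]],"spin":[0,0,0,0,0,0,0,0]}'; python3 s.py
```

```text
clock: 6.08
ee_pos: [0.3621, 0.0354, 0.6222]
eef_rot: [-0.045, 0.994, 0.005, 0.102]
contact_force: [-0.5, -0.9, -0.4]
grip_width: 0.0854
grip_force: 0.0
J [ 0.098  0.044  0.795  2.117 -0.     0.007] tilt 11.73 zhead 5.6 y [-0.091  0.996  0.001] z [ 0.202  0.02  -0.979] F [-0.5 -0.9 -0.4] t 6.075
```

```bash
python3 -m crank '{"dp":[[0,0,-0.03],[0,0,-0.04],[0,0,-0.04],[0,0,-0.04],[0,0,-0.04],[0,0,-0.04],[0,0,-0.04],[0,0,-0.04]],"spin":[0,0,0,0,0,0,0,0]}'; python3 s.py
python3 - <<'E'
from h import *
W=np.load("top0.npy");z=W[...,2];img=cv2.imread("pics/top0.png")
u=np.arange(640)[None]+0*np.arange(480)[:,None];v=0*u+np.arange(480)[:,None]
box=(u>195)&(u<325)&(v>160)&(v<262)
# head top
m=box&(z>.21)&(z<.224)&(W[...,0]<.66)
m=cv2.morphologyEx(m.astype(np.uint8),cv2.MORPH_OPEN,np.ones((5,5)));P=W[m>0];print("n",len(P),P.min(0),P.max(0))
r=cv2.minAreaRect((P[:,:2]*1000).astype(np.float32));print("head",r,cv2.boxPoints(r).round(1).tolist())
# base: dark
g=img.max(-1);m=box&(g<110)&(z>-.005)&(z<.02);m=cv2.morphologyEx(m.astype(np.uint8),cv2.MORPH_OPEN,np.ones((3,3)));P=W[m>0]
r=cv2.minAreaRect((P[:,:2]*1000).astype(np.float32));print("base",r,cv2.boxPoints(r).round(1).tolist())
a=img[155:265,185:335];cv2.imwrite("pics/d.png",cv2.resize(a,None,fx=5,fy=5,interpolation=2))
E
```

```text
clock: 7.08
ee_pos: [0.2944, 0.0288, 0.6934]
eef_rot: [-0.044, 0.977, 0.011, 0.207]
contact_force: [-0.3, 0.4, -0.1]
grip_width: 0.085
grip_force: 0.0
J [ 0.098 -0.123  0.84   2.116 -0.     0.007] tilt 23.88 zhead 5.6 y [-0.091  0.996  0.003] z [ 0.403  0.039 -0.914] F [-0.3  0.4 -0.1] t 7.075
n 1589 [0.55375529 0.09521385 0.21044911] [0.64789839 0.16908505 0.22387987]
head ((600.0093994140625, 132.13934326171875), (92.47218322753906, 70.22698974609375), 4.201050758361816) [[551.2999877929688, 163.8000030517578], [556.5, 93.69999694824219], [648.7000122070312, 100.5], [643.5, 170.5]]
base ((612.138916015625, 111.16588592529297), (163.09695434570312, 263.66461181640625), 4.337950706481934) [[520.9000244140625, 236.5], [540.7999877929688, -26.5], [703.4000244140625, -14.100000381469727], [683.5, 248.8000030517578]]
```

View pics/d.png

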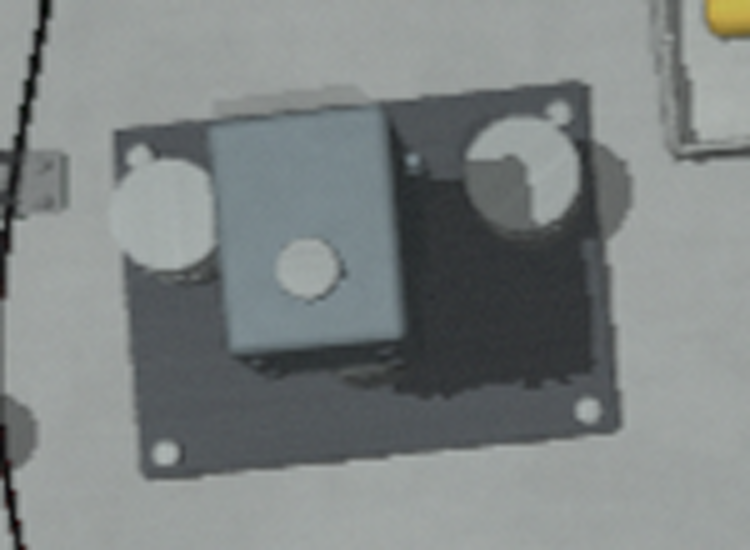

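The stand is clear in this crop: yaw about 4.2°, head front edge at crop (318, 355), both parked pillars beside the head and the tall pillar hidden under it. This gives a seat at about (0.586, 0.131). I'll keep building lean to about 37°.

```bash
python3 -m crank '{"dp":[[0,0,-0.03],[0,0,-0.04],[0,0,-0.04],[0,0,-0.04],[0,0,-0.04],[0,0,-0.04],[0,0,-0.04],[0,0,-0.04],[0,0,-0.03]],"spin":[0,0,0,0,0,0,0,0,0]}' 0.45; python3 s.py
```

```text
clock: 8.2
ee_pos: [0.2162, 0.0231, 0.789]
eef_rot: [-0.067, 0.933, 0.014, 0.353]
contact_force: [0.0, -0.7, 0.3]
grip_width: 0.0386
grip_force: 0.0
J [ 0.18  -0.282  0.984  2.116 -0.045  0.019] tilt 41.39 zhead 6.4 y [-0.136  0.991 -0.021] z [ 0.657  0.074 -0.75 ] F [ 0.  -0.7  0.3] t 8.2
```

```bash
cat > go.py <<'E'
import sys
from h import *
# usage: go.py x y z [yaw]  (mm, deg) : spin to give tool y that yaw, and shift in tool axes (after spin)
a=[float(q) for q in sys.argv[1:]];s=env.read_state();Rm=R.from_quat(s['eef_rot']);d=np.array(a[:3])-np.array(s['ee_pos'])*1000
sp=0
if len(a)>3:
    S=np.arange(-60,60,.1);Y=[(Rm*R.from_euler('z',q,degrees=True)).as_matrix()[:,1] for q in S]
    yaw=[np.degrees(np.arctan2(-y[0],y[1])) for y in Y];i=np.argmin(abs(np.array(yaw)-a[3]));sp=S[i];print("spin",round(sp,1),"roll",np.degrees(np.arcsin(Y[i][2])).round(1))
M=(Rm*R.from_euler('z',sp,degrees=True)).as_matrix();print("tool dp mm",(M.T@d).round(1),"len",np.linalg.norm(d).round(1),"world d",d.round(1),"tcp",np.round(np.array(s['ee_pos'])*1000,1),"F",np.round(s['contact_force'],1))
E
python3 go.py 465 -300 110 1; python3 go.py 465 -300 110 4.2
```

```text
spin 9.1 roll 4.8
tool dp mm [ 244.1 -383.   648.9] len 792.1 world d [ 248.8 -323.1 -679. ] tcp [216.2  23.1 789. ] F [ 0.  -0.7  0.3]
spin 4.8 roll 2.0
tool dp mm [ 272.1 -363.6  648.9] len 792.1 world d [ 248.8 -323.1 -679. ] tcp [216.2  23.1 789. ] F [ 0.  -0.7  0.3]
```

```bash
python3 -m crank '{"dp":[[0,0,0],[0.009,-0.014,0.024],[0.012,-0.019,0.033],[0.015,-0.024,0.041],[0.015,-0.024,0.041],[0.015,-0.024,0.041],[0.015,-0.024,0.041],[0.015,-0.024,0.041]],"spin":[9.1,0,0,0,0,0,0,0]}' 0.45; python3 s.py; python3 go.py 465 -300 110 1
```

```text
clock: 9.2
ee_pos: [0.2224, -0.0712, 0.5515]
eef_rot: [0.038, 0.938, 0.028, 0.343]
contact_force: [-0.3, -0.1, 0.6]
grip_width: 0.0381
grip_force: 0.0
J [ 1.455 -0.688 -0.01   2.116 -0.692  1.488] tilt 40.23 zhead 2.4 y [0.052 0.996 0.079] z [ 0.645  0.027 -0.764] F [-0.3 -0.1  0.6] t 9.2
spin -5.2 roll 1.2
tool dp mm [  99.6 -242.2  487.4] len 553.3 world d [ 242.6 -228.8 -441.5] tcp [222.4 -71.2 551.5] F [-0.3 -0.1  0.6]
```

```bash
python3 go.py 422 -141 501 1
```

```text
spin -5.2 roll 1.2
tool dp mm [-119.9  -74.4  165.5] len 217.4 world d [199.6 -69.8 -50.5] tcp [222.4 -71.2 551.5] F [-0.3 -0.1  0.6]
```

```bash
python3 -m crank '{"dp":[[0,0,0],[-0.015,-0.009,0.021],[-0.021,-0.013,0.029],[-0.021,-0.013,0.029],[-0.021,-0.013,0.029],[-0.021,-0.013,0.029],[-0.021,-0.013,0.029]],"spin":[-5.2,0,0,0,0,0,0]}'; python3 s.py; python3 go.py 465 -300 110 1
```

```text
clock: 10.07
ee_pos: [0.2727, -0.0986, 0.4796]
eef_rot: [-0.008, 0.917, 0.026, 0.397]
contact_force: [0.6, -12.3, -0.8]
grip_width: 0.0384
grip_force: 0.0
J [ 1.664 -0.832 -0.307  2.117 -0.819  1.655] tilt 46.92 zhead 4.2 y [-0.036  0.999  0.04 ] z [ 0.728  0.054 -0.683] F [  0.6 -12.3  -0.8] t 10.075
spin 1.5 roll 3.4
tool dp mm [ 131.1 -226.3  381.7] len 462.7 world d [ 192.3 -201.4 -369.6] tcp [272.7 -98.6 479.6] F [  0.6 -12.3  -0.8]
```

Passing near the base axis put the arm in a folded-back posture, with joint 1 at 95° and joint 2 at its limit. I'll unwind by moving left within the arm's plane, then swing outward.

```bash
python3 go.py 272 150 540
```

```text
tool dp mm [-42.4 250.7 -28.5] len 255.9 world d [ -0.7 248.6  60.4] tcp [272.7 -98.6 479.6] F [  0.6 -12.3  -0.8]
```

```bash
python3 -m crank '{"dp":[[-0.005,0.03,-0.004],[-0.007,0.04,-0.005],[-0.007,0.04,-0.005],[-0.007,0.04,-0.005],[-0.007,0.04,-0.005],[-0.007,0.04,-0.005],[-0.003,0.02,0]],"spin":[0,0,0,0,0,0,0]}'; python3 s.py; python3 go.py 430 100 480
```

```text
clock: 10.95
ee_pos: [0.259, 0.1319, 0.5311]
eef_rot: [-0.009, 0.92, 0.026, 0.392]
contact_force: [0.1, -1.1, -0.5]
grip_width: 0.0383
grip_force: 0.0
J [ 1.569 -0.453 -0.153  1.79  -0.804  1.516] tilt 46.24 zhead 4.3 y [-0.036  0.999  0.04 ] z [ 0.72   0.054 -0.692] F [ 0.1 -1.1 -0.5] t 10.95
tool dp mm [-81.8 -40.1 156.8] len 181.3 world d [171.  -31.9 -51.1] tcp [259.  131.9 531.1] F [ 0.1 -1.1 -0.5]
```

```bash
python3 -m crank '{"dp":[[-0.013,-0.006,0.025],[-0.016,-0.008,0.031],[-0.016,-0.008,0.031],[-0.016,-0.008,0.031],[-0.016,-0.008,0.031],[-0.008,-0.003,0.012]],"spin":[0,0,0,0,0,0]}'; python3 s.py; python3 go.py 470 -150 280;python3 go.py 465 -300 110 1; python3 go.py 465 -300 110 4.2
```

```text
clock: 11.7
ee_pos: [0.4118, 0.1001, 0.476]
eef_rot: [-0.004, 0.923, 0.024, 0.383]
contact_force: [-0.5, 0.7, 0.1]
grip_width: 0.0384
grip_force: 0.0
J [ 0.485 -0.515 -0.395  0.948 -0.292  0.361] tilt 45.16 zhead 3.8 y [-0.026  0.999  0.041] z [ 0.707  0.047 -0.705] F [-0.5  0.7  0.1] t 11.7
tool dp mm [  95.1 -259.3  167.5] len 323.0 world d [  58.2 -250.1 -196. ] tcp [411.8 100.1 476. ] F [-0.5  0.7  0.1]
spin 0.7 roll 2.8
tool dp mm [ 212.3 -418.5  276.7] len 544.8 world d [  53.2 -400.1 -366. ] tcp [411.8 100.1 476. ] F [-0.5  0.7  0.1]
spin -3.8 roll -0.4
tool dp mm [ 244.5 -400.6  276.7] len 544.8 world d [  53.2 -400.1 -366. ] tcp [411.8 100.1 476. ] F [-0.5  0.7  0.1]
```

```bash
python3 -m crank '{"dp":[[0.013,-0.025,0.017],[0.019,-0.038,0.025],[0.019,-0.038,0.025],[0.019,-0.038,0.025],[0.019,-0.038,0.025],[0.019,-0.038,0.025],[0.019,-0.038,0.025],[0.019,-0.038,0.025],[0.019,-0.038,0.025],[0.019,-0.038,0.025]],"spin":[0.7,0,0,0,0,0,0,0,0,0]}';python3 -m crank '{"dp":[[0.019,-0.038,0.025],[0.008,-0.015,0.01],[0,0,0]],"spin":[0,0,0]}'; python3 s.py; python3 - <<'E'
from h import *
st=env.read_state();c=env.camera("wrist");cv2.imwrite("pics/w1.png",c["img"]);W=cloud(c,st);np.savez("w1.npz",W=W)
for t in ["plate_8_centre","plate_12_centre","plate_24_centre","rack"]:
    for d in env.find_in("wrist",t)[:3]:
        u,v=np.round(d["centre"]).astype(int);print(t,round(d["confidence"],2),u,v,np.round(W[v,u],4))
E
```

```text
clock: 12.95
ee_pos: [0.4611, -0.2491, 0.1578]
eef_rot: [-0.001, 0.923, 0.027, 0.384]
contact_force: [0.5, -1.0, 0.5]
grip_width: 0.0385
grip_force: 0.0
clock: 13.32
ee_pos: [0.4679, -0.2986, 0.1109]
eef_rot: [0.0, 0.923, 0.028, 0.383]
contact_force: [-0.3, 0.4, 0.9]
grip_width: 0.0384
grip_force: 0.0
J [-0.978  0.153 -0.904  0.051  0.663 -0.815] tilt 45.14 zhead 4.2 y [-0.021  0.998  0.053] z [ 0.707  0.052 -0.705] F [-0.3  0.4  0.9] t 13.325
plate_8_centre 0.92 312 96 [ 0.4455 -0.2966  0.0078]
plate_8_centre 0.92 471 10 [ 0.3955 -0.22    0.0084]
plate_8_centre 0.83 314 240 [ 0.542  -0.2963  0.0527]
plate_12_centre 0.79 468 244 [ 0.5499 -0.1751  0.0571]
plate_12_centre 0.56 613 234 [0.6354 0.028  0.0086]
rack 0.69 362 222 [ 0.5348 -0.2593  0.0426]
rack 0.55 631 256 [0.6358 0.036  0.0349]
rack 0.26 613 234 [0.6354 0.028  0.0086]
```

View pics/w1.png

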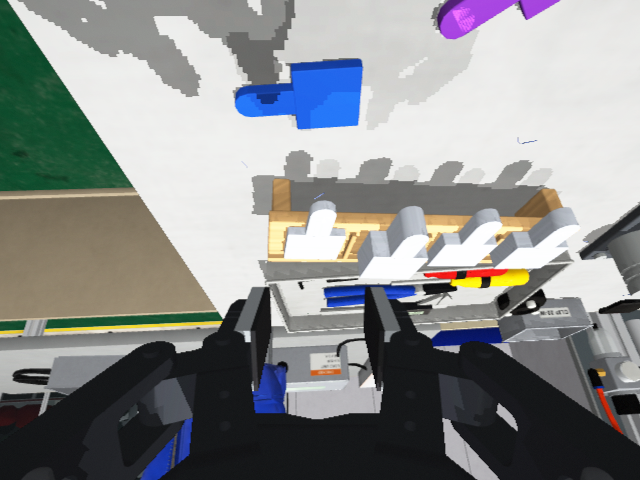

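The wrist view shows the rack, with plate 8 at about (315, 235), 24 at (400, 240), 12 at (470, 240) and 16 at (545, 240). The fingers straddle the column of plate 8. I'll fit the plates from this closer cloud.

```bash
cat > fit.py <<'E'
from h import *
def fit(W,img,c,yaw0,ztop,tol=.004,box=.07):
    """fit plate outline (top face) to points: c approx centre mm"""
    P=W.reshape(-1,3)*1000;g=img.reshape(-1,3).astype(int)
    m=np.isfinite(P[:,0])&(abs(P[:,2]-ztop)<tol*1000)&(np.hypot(P[:,0]-c[0],P[:,1]-c[1])<box*1000)&(np.ptp(g,axis=1)<30)&(g.max(1)>120)
    P=P[m]
    from scipy.optimize import minimize
    def sd(q):
        a=np.radians(q[2]);d=P[:,:2]-q[:2];x=d[:,0]*np.cos(a)+d[:,1]*np.sin(a);y=-d[:,0]*np.sin(a)+d[:,1]*np.cos(a)
        bx=np.maximum(abs(x)-20,abs(y)-22);xc=np.clip(x,-47,-20);tb=np.hypot(x-xc,y)-9
        return np.minimum(bx,tb)
    # inside soft count + area penalty: maximise coverage minus outside distance; points are interior -> minimise outside dist + tie by symmetric margins
    f=lambda q:np.mean(np.clip(sd(q)+1.0,0,6)**2)
    best=min((minimize(f,[c[0]+dx,c[1]+dy,yaw0+da],method="Nelder-Mead",options=dict(xatol=.02,fatol=1e-5)) for dx in(-3,3) for dy in(-3,3) for da in(-4,4)),key=lambda r:r.fun)
    return best.x.round(2),round(best.fun,3),len(P),np.median(P[:,2]).round(2)
E
python3 - <<'E'
from fit import *
W=np.load("w1.npz")["W"];img=cv2.imread("pics/w1.png")
print(fit(W,img,(556,-297),-6,53)); print(fit(W,img,(573.6,-173.4),-4,57))
W=np.load("top0.npy");img=cv2.imread("pics/top0.png")
print(fit(W,img,(556,-297),-6,53)); print(fit(W,img,(573.6,-173.4),-4,57,.005))
E
```

```text
(array([ 553.58, -296.53,   -7.29]), np.float64(5.838), 2622, np.float64(52.88))
(array([ 570.37, -173.37,   -4.79]), np.float64(11.567), 2825, np.float64(57.04))
(array([ 553.98, -296.79,   -6.96]), np.float64(0.052), 453, np.float64(53.09))
(array([ 571.13, -173.52,   -4.24]), np.float64(11.184), 687, np.float64(58.15))
```

```bash
python3 go.py 517 -293 40 -1
```

```text
spin 3.3 roll 5.2
tool dp mm [17.8 -0.8 86.1] len 88.0 world d [ 48.5   4.9 -73.2] tcp [ 468.5 -297.9  113.2] F [0.2 0.8 0.5]
```

```bash
python3 -m crank '{"dp":[[0.018,-0.001,0],[0,0,0.03],[0,0,0.03],[0,0,0.015],[0,0,0]],"spin":[3.3,0,0,0,0]}'; python3 go.py 517 -293 40 -1
```

```text
clock: 14.2
ee_pos: [0.5079, -0.2941, 0.0451]
eef_rot: [0.027, 0.923, 0.04, 0.382]
contact_force: [-0.1, 0.4, -0.0]
grip_width: 0.0386
grip_force: 0.0
spin -0.1 roll 5.3
tool dp mm [-2.7  0.8 10.1] len 10.5 world d [ 9.1  1.1 -5.1] tcp [ 507.9 -294.1   45.1] F [-0.1  0.4 -0. ]
```

Next: the last 10 mm, close and lift.

```bash
python3 -m crank '{"dp":[[-0.003,0.001,0.010],[0,0,0]],"spin":[0,0]}'; python3 -m crank '{"dp":[[0,0,0],[0,0,0],[0,0,0],[0,0,0]],"spin":[0,0,0,0]}' 0; python3 s.py; python3 - <<'E'
from fit import *
st=env.read_state();c=env.camera("wrist");cv2.imwrite("pics/w2.png",c["img"]);W=cloud(c,st)
print(fit(W,c["img"],(554,-297),-3,53))
c=env.camera("top");W=cloud(c);print(fit(W,c["img"],(554,-297),-3,53))
E
```

```text
clock: 14.45
ee_pos: [0.5183, -0.2943, 0.042]
eef_rot: [0.026, 0.923, 0.038, 0.383]
contact_force: [-0.5, 0.5, -0.4]
grip_width: 0.0382
grip_force: 0.0
clock: 14.95
ee_pos: [0.518, -0.2942, 0.0419]
eef_rot: [0.026, 0.923, 0.038, 0.383]
contact_force: [0.3, 0.4, 0.9]
grip_width: -0.0
grip_force: 0.0
J [-0.87   0.333 -0.966 -0.264  0.612 -0.641] tilt 45.25 zhead 4.1 y [0.019 0.996 0.091] z [ 0.708  0.051 -0.704] F [0.3 0.4 0.9] t 14.95
(array([ 543.29, -295.54,   -7.76]), np.float64(18.995), 1675, np.float64(52.61))
(array([ 554.03, -297.33,   -7.24]), np.float64(0.122), 461, np.float64(53.13))
```

View pics/w2.png

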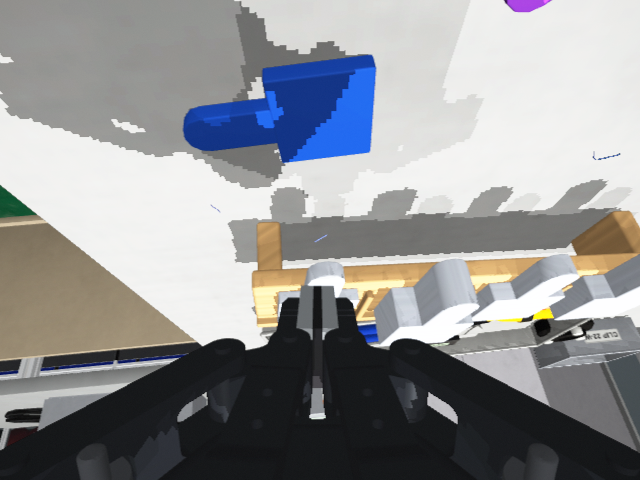

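The picture shows the fingers shut and empty at about (318, 290), with the tab end at (325, 270) unmoved. The plate was missed, so I'll compare fingertip and tab depths.

```bash
python3 - <<'E'
from h import *
st=env.read_state();c=env.camera("wrist");W=cloud(c,st);T=np.array(c["T_tool_cam"])
f=intr(c);z=c["z_map"]
for u,v in [(325,268),(325,278),(305,292),(318,292),(335,292),(318,300),(318,320),(318,340),(300,340),(340,340),(318,380)]:
    p=T@np.array([(u-c["cx"])/f*z[v,u],-(v-c["cy"])/f*z[v,u],-z[v,u],1]);print(u,v,"tool mm",(p[:3]*1000).round(1),"world",(W[v,u]*1000).round(1))
print(np.round(st["ee_pos"],4),R.from_quat(st["eef_rot"]).as_matrix().round(3).tolist())
E
```

```text
325 268 tool mm [  8.7   3.6 -18.5] world [ 498.8 -290.9   49. ]
325 278 tool mm [  4.    3.6 -19. ] world [ 501.8 -291.3   52.7]
305 292 tool mm [ 10.6  -4.7 -49.1] world [ 475.6 -300.6   68.5]
318 292 tool mm [ 10.5   0.2 -48.8] world [ 476.1 -295.6   68.8]
335 292 tool mm [-8.8  9.  -6.5] world [ 519.8 -286.3   53.4]
318 300 tool mm [ 11.    0.2 -56.9] world [ 469.9 -296.    74.1]
318 320 tool mm [ 10.3   0.2 -70.3] world [ 460.9 -296.8   84.1]
318 340 tool mm [  6.3   0.1 -75.9] world [ 459.8 -297.4   90.8]
300 340 tool mm [ 11.4  -5.1 -84.2] world [ 450.2 -302.7   92.6]
340 340 tool mm [ 11.9   6.5 -85. ] world [ 449.5 -291.2   93.9]
318 380 tool mm [ -8.6   0.2 -75.7] world [ 470.4 -298.6  101.2]
[ 0.518  -0.2942  0.0418] [[-0.706, 0.019, 0.708], [0.077, 0.996, 0.051], [-0.704, 0.091, -0.704]]
```

```bash
python3 - <<'E'
from h import *
print(env.tcp_to_grasp)
st=env.read_state();c=env.camera("wrist");W=cloud(c,st);M=R.from_quat(st["eef_rot"]).as_matrix()
L=((W-np.array(st["ee_pos"]))@M)*1000
for u in (296,306,312,318,326,336,346): print(u,[(v,L[v,u].round(0).astype(int).tolist()) for v in range(272,304,4)])
W=np.load("w1.npz")["W"];p=np.array([.4679,-.2986,.1125]);M=R.from_quat([0,.923,.028,.383]).as_matrix();L=((W-p)@M)*1000
for u in (240,250,262,368,378,390): print(u,[(v,L[v,u].round(0).tolist()) for v in range(284,340,8)])
E
```

```text
0.0187
296 [(272, [-5, -12, 12]), (276, [-7, -11, 10]), (280, [-9, -11, 9]), (284, [-10, -11, 7]), (288, [-12, -11, 6]), (292, [-15, -11, 7]), (296, [-16, -11, 5]), (300, [7, -8, -48])]
306 [(272, [-5, -6, 12]), (276, [0, -6, -7]), (280, [-2, -6, -7]), (284, [-3, -6, -9]), (288, [10, -4, -45]), (292, [10, -4, -49]), (296, [11, -4, -52]), (300, [11, -4, -57])]
312 [(272, [6, -2, -16]), (276, [4, -2, -17]), (280, [3, -2, -18]), (284, [0, -2, -16]), (288, [11, -2, -46]), (292, [11, -2, -49]), (296, [10, -2, -52]), (300, [10, -2, -55])]
318 [(272, [6, 0, -18]), (276, [5, 0, -19]), (280, [3, 0, -19]), (284, [0, 0, -16]), (288, [11, 0, -46]), (292, [11, 0, -49]), (296, [11, 0, -53]), (300, [11, 0, -56])]
326 [(272, [7, 4, -19]), (276, [6, 4, -20]), (280, [2, 4, -18]), (284, [-1, 4, -15]), (288, [10, 3, -45]), (292, [11, 3, -49]), (296, [10, 3, -52]), (300, [11, 3, -56])]
336 [(272, [6, 9, -18]), (276, [5, 9, -19]), (280, [2, 9, -16]), (284, [-1, 9, -13]), (288, [-5, 9, -9]), (292, [-9, 10, -6]), (296, [-14, 10, 0]), (300, [6, 7, -47])]
346 [(272, [-6, 16, 14]), (276, [-8, 16, 12]), (280, [
[... 652 characters left out ...]
9.0, -61.0]), (316, [9.0, -19.0, -61.0]), (324, [6.0, -19.0, -63.0]), (332, [3.0, -19.0, -63.0])]
368 [(284, [-132.0, 69.0, 294.0]), (292, [12.0, 19.0, -48.0]), (300, [9.0, 19.0, -49.0]), (308, [6.0, 19.0, -50.0]), (316, [3.0, 19.0, -50.0]), (324, [0.0, 19.0, -52.0]), (332, [-3.0, 19.0, -52.0])]
378 [(284, [-133.0, 83.0, 297.0]), (292, [12.0, 23.0, -48.0]), (300, [12.0, 22.0, -55.0]), (308, [12.0, 21.0, -62.0]), (316, [12.0, 20.0, -67.0]), (324, [nan, nan, nan]), (332, [10.0, 19.0, -74.0])]
390 [(284, [-133.0, 100.0, 298.0]), (292, [-142.0, 99.0, 290.0]), (300, [8.0, 28.0, -47.0]), (308, [12.0, 25.0, -62.0]), (316, [12.0, 24.0, -67.0]), (324, [12.0, 23.0, -73.0]), (332, [11.0, 22.0, -76.0])]
```

The fingertips really end about 43 mm short of the reported TCP along tool z, in both the open and the shut picture, and that explains the miss. From here I'll allow for a 44 mm tool offset, so reopen, go 43 mm deeper and close again.

```bash
python3 -m crank '{"dp":[[0,0,-0.005],[0,0,0],[0,0,0]],"spin":[0,0,0]}' 0.45; python3 go.py 549 -290.5 9
```

```text
clock: 15.52
ee_pos: [0.5145, -0.2945, 0.0455]
eef_rot: [0.026, 0.923, 0.038, 0.383]
contact_force: [0.9, 0.4, -0.1]
grip_width: 0.0385
grip_force: 0.0
tool dp mm [ 1.7  1.3 50.3] len 50.3 world d [ 34.5   4.  -36.5] tcp [ 514.5 -294.5   45.5] F [ 0.9  0.4 -0.1]
```

```bash
python3 -m crank '{"dp":[[0.002,0.001,0.020],[0,0,0.020],[0,0,0.010],[0,0,0]],"spin":[0,0,0,0]}'; python3 -m crank '{"dp":[[0,0,0],[0,0,0],[0,0,0]],"spin":[0,0,0]}' 0; python3 s.py; python3 - <<'E'
from fit import *
c=env.camera("top");W=cloud(c);print(fit(W,c["img"],(554,-297),-3,53,.006))
E
```

```text
clock: 16.02
ee_pos: [0.5485, -0.2902, 0.0081]
eef_rot: [0.026, 0.923, 0.039, 0.382]
contact_force: [-1.0, -0.1, 0.8]
grip_width: 0.0389
grip_force: 0.0
clock: 16.4
ee_pos: [0.5483, -0.2909, 0.0091]
eef_rot: [0.026, 0.923, 0.038, 0.383]
contact_force: [-0.3, 0.4, 0.6]
grip_width: 0.0165
grip_force: 58.3
J [-0.811  0.43  -0.971 -0.4    0.581 -0.58 ] tilt 45.26 zhead 4.1 y [0.019 0.996 0.091] z [ 0.708  0.051 -0.704] F [-0.3  0.4  0.6] t 16.4
(array([ 554.63, -296.6 ,   -1.83]), np.float64(0.599), 506, np.float64(53.35))
```

Gripped: 58 N, and the plate has turned to line up with the pads. Lift and carry to a point in front of the stand.

```bash
python3 -m crank '{"dp":[[-0.014,0.002,-0.014],[-0.028,0.004,-0.028],[-0.028,0.004,-0.028]],"spin":[0,0,0]}'; python3 s.py; python3 go.py 480 125 90 4.2
```

```text
clock: 16.82
ee_pos: [0.5479, -0.2894, 0.1088]
eef_rot: [0.026, 0.923, 0.039, 0.382]
contact_force: [1.3, -0.3, -0.1]
grip_width: 0.0164
grip_force: 58.3
J [-0.809  0.215 -0.852 -0.065  0.579 -0.578] tilt 45.17 zhead 4.2 y [0.019 0.996 0.092] z [ 0.707  0.052 -0.705] F [ 1.3 -0.3 -0.1] t 16.825
spin -7.5 roll -0.0
tool dp mm [ 39.4 418.2 -13.4] len 420.3 world d [-67.9 414.4 -18.8] tcp [ 547.9 -289.4  108.8] F [ 1.3 -0.3 -0.1]
```

```bash
python3 -m crank '{"dp":[[0,0,0],[0.003,0.030,-0.001],[0.005,0.045,-0.001],[0.005,0.048,-0.002],[0.005,0.050,-0.002],[0.005,0.050,-0.002],[0.005,0.050,-0.002],[0.005,0.050,-0.002],[0.004,0.050,-0.001],[0.003,0.040,0]],"spin":[-7.5,0,0,0,0,0,0,0,0,0]}'; python3 -m crank '{"dp":[[0,0,0]],"spin":[0]}';python3 s.py; python3 go.py 480 125 90 4.2; python3 - <<'E'
from fit import *
st=env.read_state();c=env.camera("wrist");cv2.imwrite("pics/w3.png",c["img"]);W=cloud(c,st);np.save("w3.npy",W)
c=env.camera("top");W=cloud(c);P=np.array(st["ee_pos"])-.057*R.from_quat(st["eef_rot"]).as_matrix()[:,2]
print("P",P.round(4));print(fit(W,c["img"],(P[0]*1000+46,P[1]*1000+4),4,P[2]*1000+4,.012))
Q=W.reshape(-1,3);m=(np.hypot(Q[:,0]-P[0]-.046,Q[:,1]-P[1]-.004)<.019)&(Q[:,2]>.07);A=np.c_[Q[m][:,:2]-[P[0]+.046,P[1]+.004],np.ones(m.sum())];k=np.linalg.lstsq(A,Q[m][:,2],rcond=None)[0];print("slope x,y deg",np.degrees(np.arctan(k[:2])).round(1),"z",k[2].round(4),m.sum())
E
```

```text
clock: 18.08
ee_pos: [0.484, 0.1215, 0.0945]
eef_rot: [-0.035, 0.924, 0.014, 0.381]
contact_force: [-0.2, -0.1, -1.3]
grip_width: 0.0164
grip_force: 58.3
clock: 18.2
ee_pos: [0.4842, 0.1239, 0.0944]
eef_rot: [-0.038, 0.924, 0.015, 0.381]
contact_force: [-0.3, -0.4, 1.3]
grip_width: 0.0161
grip_force: 58.4
J [ 0.419 -0.012 -1.265 -0.436 -0.235  0.243] tilt 44.79 zhead 4.7 y [-0.082  0.997 -0.001] z [ 0.702  0.057 -0.71 ] F [-0.3 -0.4  1.3] t 18.2
spin 0.7 roll 0.4
tool dp mm [6.  1.4 0.2] len 6.2 world d [-4.2  1.1 -4.4] tcp [484.2 123.9  94.4] F [-0.3 -0.4  1.3]
P [0.4442 0.1206 0.1349]
(array([490.76, 119.16,   0.98]), np.float64(0.711), 603, np.float64(138.52))
slope x,y deg [ 1.  -4.9] z 0.138 269
```

View pics/w3.png

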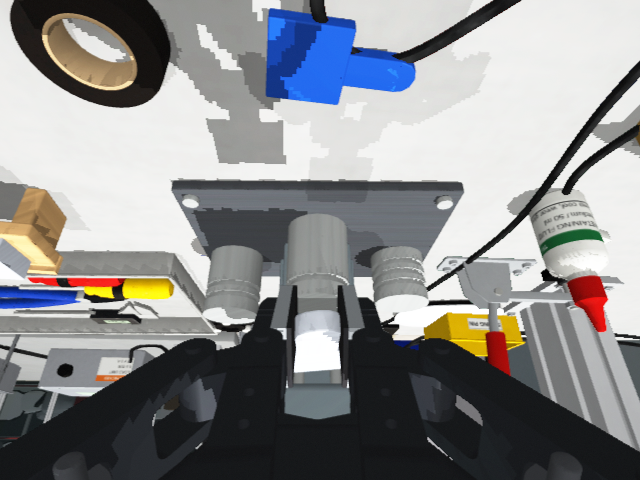

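The view shows plate 8 held level in the fingers at about (318, 345). The single-groove tall pillar stands straight ahead at (318, 245), with the two-groove pillar at (235, 280) and the three-groove one at (400, 280). I'll refine the stand pose from these cylinders.

```bash
python3 - <<'E'
from h import *
from scipy.optimize import least_squares
def cyl(W,c,zr,vr=None):
    Q=W.reshape(-1,3);c=np.array(c)
    m=np.isfinite(Q[:,0])&(np.hypot(Q[:,0]-c[0],Q[:,1]-c[1])<.032)&(np.hypot(Q[:,0]-c[0],Q[:,1]-c[1])>.019)&(Q[:,2]>zr[0])&(Q[:,2]<zr[1])
    P=Q[m];r=least_squares(lambda q:np.hypot(P[:,0]-q[0],P[:,1]-q[1])-.025,c,loss="soft_l1",f_scale=.001);return (r.x*1000).round(1),len(P),np.sqrt(2*r.cost/len(P)).round(5)
W=np.load("w3.npy");S=np.load("side0.npy")
out={}
for n,c,zr in [("tall",(.584,.131),(.02,.072)),("mid",(.645,.057),(.02,.065)),("short",(.638,.214),(.02,.053))]:
    for nm,w in (("wrist",W),("side",S)): print(n,nm,cyl(w,c,zr))
T=np.load("top0.npy").reshape(-1,3)
E
```

```text
tall wrist (array([585.7, 132.5]), 3564, np.float64(0.0007))
tall side (array([584.7, 133.1]), 237, np.float64(0.00156))
mid wrist (array([646.5,  58.7]), 2486, np.float64(0.00092))
mid side (array([645.4,  60.1]), 232, np.float64(0.00144))
short wrist (array([635.5, 214.8]), 1770, np.float64(0.00109))
short side (array([634.6, 216.1]), 15, np.float64(0.00118))
```

```bash
python3 go.py 505 130 70;  python3 go.py 505 130 47
```

```text
tool dp mm [ 1.4  8.4 32.1] len 33.2 world d [ 20.8  10.  -23.8] tcp [484.2 120.   93.8] F [-0.6  0.  -1.3]
tool dp mm [17.6  8.5 48.4] len 52.2 world d [ 20.8  10.  -46.8] tcp [484.2 120.   93.8] F [-0.6  0.  -1.3]
```

```bash
python3 -c "
from h import *
M=R.from_quat(env.read_state()['eef_rot']).as_matrix()
print('fwd10',(M.T@np.array([9.974,.715,0])).round(2),'up10',(M.T@[0,0,10]).round(2),'left10',(M.T@[-.715,9.974,0]).round(2))"
```

```text
fwd10 [-7.11 -0.04  7.04] up10 [-7.04 -0.02 -7.11] left10 [-0.04 10.    0.02]
```

```bash
python3 -m crank '{"dp":[[-0.008,0.001,0.008],[-0.008,0.001,0.008],[0.011,0.001,0.011],[0.011,0,0.011],[0.011,0,0.011],[0,0,0]],"spin":[0,0,0,0,0,0]}'; python3 s.py; python3 - <<'E'
from h import *
st=env.read_state();c=env.camera("side");cv2.imwrite("pics/s3.png",cv2.resize(c["img"][170:270,270:400],None,fx=5,fy=5,interpolation=2))
W=cloud(c)*1000;Q=W.reshape(-1,3);ee=np.array(st["ee_pos"])*1000;print(ee.round(1))
m=(abs(Q[:,0]-512)<22)&(abs(Q[:,1]-127)<25)&(Q[:,2]>70)&(Q[:,2]<105);print("side plate top z pct",np.percentile(Q[m][:,2],[10,25,50,75,90]).round(1),m.sum(),Q[m].max(0).round(1))
E
```

```text
clock: 19.05
ee_pos: [0.5135, 0.126, 0.0523]
eef_rot: [-0.033, 0.926, 0.011, 0.375]
contact_force: [0.6, -0.3, -0.0]
grip_width: 0.0168
grip_force: 58.4
J [ 0.394  0.18  -1.281 -0.633 -0.227  0.234] tilt 44.11 zhead 3.7 y [-0.069  0.998 -0.004] z [ 0.695  0.045 -0.718] F [ 0.6 -0.3 -0. ] t 19.05
[513.5 126.   52.3]
side plate top z pct [ 95.7  97.6  99.8 101.3 102.3] 145 [534.  148.  103.5]
```

View pics/s3.png

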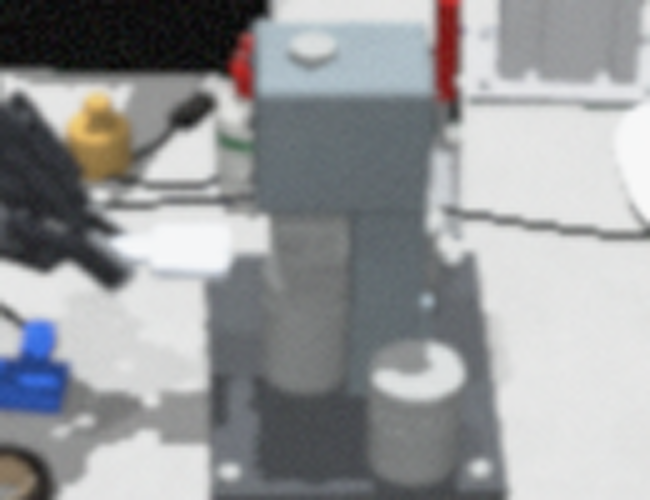

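The side view shows the plate level in the gripper at crop (185, 248), just in front of the gap and slightly high against the shoe. Joint 3 is near its limit, so I'll ease forward and measure the plate height.

```bash
python3 -m crank '{"dp":[[-0.006,0,0.006],[-0.005,0,0.007],[0,0,0]],"spin":[0,0,0]}'; python3 s.py; cat > pl.py <<'E'
import sys
from fit import *
st=env.read_state();ee=np.array(st["ee_pos"])*1000;M=R.from_quat(st["eef_rot"]).as_matrix()
print("ee",ee.round(1));P=ee-57*M[:,2];print("P",P.round(1))
c=env.camera("top");W=cloud(c)*1000;g=c["img"].astype(int);C=P[:2]+np.array([20,1.5])
Q=W.reshape(-1,3);gg=g.reshape(-1,3);X=np.array([.9974,.0715]);Y=np.array([-.0715,.9974])
S=np.array([586.5,132.3]);d=Q[:,:2]-S;lx=d@X;ly=d@Y
m=(lx>-95)&(lx<-36)&(abs(ly)<30)&(Q[:,2]>78)&(Q[:,2]<115)&(np.ptp(gg,axis=1)<30)&(gg.max(1)>140)
print("top pts",m.sum(),"lx",np.percentile(lx[m],[2,98]).round(1))
for a,b in((-95,-70),(-70,-55),(-55,-36)):
    k=m&(lx>a)&(lx<b)
    if k.sum()>8: 
        A=np.c_[ly[k],np.ones(k.sum())];q=np.linalg.lstsq(A,Q[k][:,2],rcond=None)[0];print((a,b),k.sum(),"ly",np.percentile(ly[k],[3,50,97]).round(1),"z",np.median(Q[k][:,2]).round(1),"roll",np.degrees(np.arctan(q[0])).round(1))
E
python3 pl.py
```

```text
clock: 19.48
ee_pos: [0.5309, 0.1286, 0.0523]
eef_rot: [-0.034, 0.926, 0.012, 0.377]
contact_force: [-0.6, -0.4, 0.2]
grip_width: 0.0166
grip_force: 58.4
J [ 0.378  0.202 -1.25  -0.629 -0.215  0.221] tilt 44.29 zhead 3.9 y [-0.071  0.997 -0.003] z [ 0.697  0.048 -0.716] F [-0.6 -0.4  0.2] t 19.475
ee [530.9 128.6  52.3]
P [491.2 125.9  93.1]
top pts 416 lx [-92.3 -37.1]
(-95, -70) 96 ly [-8.4 -0.6  7.6] z 96.7 roll -6.5
(-70, -55) 140 ly [-22.5  -2.   19. ] z 97.5 roll -6.4
(-55, -36) 180 ly [-21.7  -1.9  17.9] z 97.2 roll -4.4
```

```bash
python3 -m crank '{"dp":[[0.005,0.002,0.005],[-0.007,0,0.007],[-0.007,0,0.007],[-0.005,0,0.005],[0,0,0]],"spin":[0,0,0,0,0]}'; python3 s.py; python3 pl.py
```

```text
clock: 20.15
ee_pos: [0.557, 0.1324, 0.0443]
eef_rot: [-0.034, 0.926, 0.012, 0.376]
contact_force: [-0.6, -0.6, -0.6]
grip_width: 0.0166
grip_force: 58.4
J [ 0.359  0.255 -1.206 -0.641 -0.202  0.207] tilt 44.23 zhead 3.9 y [-0.071  0.997 -0.003] z [ 0.696  0.047 -0.717] F [-0.6 -0.6 -0.6] t 20.15
ee [557.  132.4  44.3]
P [517.4 129.7  85.2]
top pts 184 lx [-76.2 -36.3]
(-95, -70) 22 ly [-4.   1.8  6.9] z 87.9 roll -5.2
(-70, -55) 49 ly [-5.3  1.7  9. ] z 89.0 roll -7.3
(-55, -36) 113 ly [-18.9   0.5  18.4] z 89.4 roll -3.9
```

```bash
python3 -m crank '{"dp":[[-0.007,0,0.007],[0.002,0,0.002],[0,0,0]],"spin":[0,0,0]}'; python3 -m crank '{"dp":[[0,0,0],[0,0,0],[0,0,0]],"spin":[0,0,0]}' 0.3; python3 s.py; python3 pl.py
```

```text
clock: 20.58
ee_pos: [0.5673, 0.1334, 0.042]
eef_rot: [-0.034, 0.925, 0.012, 0.377]
contact_force: [1.0, 0.7, 2.3]
grip_width: 0.0163
grip_force: 58.5
clock: 20.95
ee_pos: [0.5649, 0.1327, 0.0404]
eef_rot: [-0.034, 0.926, 0.012, 0.375]
contact_force: [0.7, 1.0, -0.2]
grip_width: 0.0255
grip_force: 0.0
J [ 0.352  0.274 -1.192 -0.644 -0.196  0.201] tilt 44.09 zhead 3.9 y [-0.072  0.997 -0.004] z [ 0.694  0.047 -0.718] F [ 0.7  1.  -0.2] t 20.95
ee [564.9 132.7  40.4]
P [525.4 130.   81.3]
top pts 116 lx [-67.8 -37. ]
(-70, -55) 45 ly [-5.   2.1  9.9] z 86.6 roll -4.0
(-55, -36) 71 ly [-6.5  1.9  9.1] z 85.6 roll -3.9
```

```bash
python3 -m crank '{"dp":[[0,-0.0025,0],[0,0,0],[0,0,0],[0,0,0]],"spin":[0,0,0,0]}' 0; python3 s.py; python3 pl.py; python3 pl.py | tail -2
```

```text
clock: 21.5
ee_pos: [0.5657, 0.1302, 0.0408]
eef_rot: [-0.034, 0.926, 0.012, 0.376]
contact_force: [0.2, -0.4, 1.1]
grip_width: 0.0164
grip_force: 58.5
J [ 0.344  0.273 -1.194 -0.647 -0.192  0.195] tilt 44.15 zhead 3.9 y [-0.072  0.997 -0.004] z [ 0.695  0.047 -0.718] F [ 0.2 -0.4  1.1] t 21.5
ee [565.7 130.2  40.8]
P [526.1 127.5  81.7]
top pts 109 lx [-67.3 -36.7]
(-70, -55) 38 ly [-7.2 -0.8  5.5] z 86.1 roll -7.6
(-55, -36) 71 ly [-8.4 -0.7  6.9] z 86.4 roll 3.3
(-70, -55) 38 ly [-7.2 -0.5  5.4] z 85.3 roll -12.3
(-55, -36) 74 ly [-8.6 -0.7  7.3] z 85.7 roll -0.1
```

Plate 8 is regripped flat, straight and within about 1 mm of centre. Push home gently.

```bash
python3 -m crank '{"dp":[[-0.003,0,0.003],[-0.003,0,0.003],[-0.002,0,0.002],[0,0,0]],"spin":[0,0,0,0]}'; python3 -m crank '{"dp":[[-0.0007,0,0.0007],[-0.0007,0,0.0007],[0,0,0]],"spin":[0,0,0]}';  python3 pl.py
```

```text
clock: 22.1
ee_pos: [0.5777, 0.1313, 0.0408]
eef_rot: [-0.034, 0.926, 0.012, 0.376]
contact_force: [0.7, -0.3, 0.1]
grip_width: 0.0163
grip_force: 58.5
clock: 22.48
ee_pos: [0.5779, 0.1313, 0.0405]
eef_rot: [-0.034, 0.926, 0.012, 0.375]
contact_force: [-7.2, -0.6, 6.6]
grip_width: 0.0163
grip_force: 59.6
ee [577.9 131.3  40.5]
P [538.3 128.6  81.4]
top pts 60 lx [-54.9 -36.3]
(-55, -36) 59 ly [-6.8 -0.6  6.2] z 85.8 roll -4.0
```

Plate 8 is home: 7 N against the column, tab end at −55 mm. I'll release, back off along the tool axis and fetch plate 12.

```bash
python3 -m crank '{"dp":[[0.0007,0,-0.0007],[0,0,0],[0,0,-0.02],[0,0,-0.03],[0,0,-0.03],[0,0,-0.02]],"spin":[0,0,0,0,0,0]}' 0.45; python3 s.py; python3 pl.py; python3 go.py 478 -175 105 2; python3 -c "
from h import *
st=env.read_state();c=env.camera('wrist');cv2.imwrite('pics/w4.png',c['img']);np.savez('w4.npz',W=cloud(c,st),ee=st['ee_pos'],q=st['eef_rot'])"
```

```text
clock: 23.28
ee_pos: [0.5078, 0.1264, 0.1131]
eef_rot: [-0.034, 0.926, 0.012, 0.376]
contact_force: [0.6, -0.4, 0.2]
grip_width: 0.0383
grip_force: 0.0
J [ 0.401 -0.031 -1.171 -0.312 -0.23   0.238] tilt 44.16 zhead 3.9 y [-0.072  0.997 -0.004] z [ 0.695  0.047 -0.717] F [ 0.6 -0.4  0.2] t 23.275
ee [507.8 126.4 113.1]
P [468.1 123.7 153.9]
top pts 70 lx [-55.  -36.2]
(-55, -36) 68 ly [-8.7 -0.7  6.5] z 85.8 roll -3.8
spin 3.0 roll 1.9
tool dp mm [  27.7 -300.3  -28.2] len 302.9 world d [ -29.1 -301.3   -9.1] tcp [507.1 126.3 114.1] F [-0.9 -0.2  1. ]
```

```bash
python3 -m crank '{"dp":[[0.003,-0.030,-0.003],[0.005,-0.045,-0.005],[0.005,-0.050,-0.005],[0.005,-0.050,-0.005],[0.005,-0.050,-0.005],[0.005,-0.050,-0.005],[0,-0.026,0],[0,0,0]],"spin":[3,0,0,0,0,0,0,0]}'; python3 s.py; python3 - <<'E'
from fit import *
st=env.read_state();c=env.camera("wrist");W=cloud(c,st);print(fit(W,c["img"],(571,-173),-4.5,57))
c=env.camera("top");print(fit(cloud(c),c["img"],(571,-173),-4.5,57,.005,.06))
d=np.load("w4.npz");W=d["W"]*1000;Q=W.reshape(-1,3);S=np.array([586.5,132.3]);X=np.array([.9974,.0715]);Y=np.array([-.0715,.9974]);e=Q[:,:2]-S;lx=e@X;ly=e@Y
for a,b in((-58,-45),(-45,-30),(-22,-10)):
    k=(lx>a)&(lx<b)&(abs(ly)<32)&(abs(Q[:,2]-85.5)<3);print((a,b),k.sum(),np.percentile(ly[k],[2,50,98]).round(1) if k.sum() else "")
k=(abs(ly)<8)&(abs(Q[:,2]-85.5)<4)&(lx>-80)&(lx<0);print("tab end",np.percentile(lx[k],1).round(1))
from scipy.optimize import least_squares
m=(Q[:,2]>20)&(Q[:,2]<72)&(abs(np.hypot(lx+2,ly)-25)<6);P=Q[m];r=least_squares(lambda q:np.hypot(P[:,0]-q[0],P[:,1]-q[1])-25,[584,132],loss="soft_l1");print("pillar",r.x,"ly",(r.x-S)@Y,"lx",(r.x-S)@X)
E
python3 go.py 478 -175 105 2
```

```text
clock: 24.38
ee_pos: [0.4813, -0.179, 0.1042]
eef_rot: [-0.008, 0.927, 0.021, 0.376]
contact_force: [-0.7, 0.5, 0.2]
grip_width: 0.0383
grip_force: 0.0
J [-0.7    0.027 -1.109 -0.178  0.502 -0.555] tilt 44.19 zhead 3.6 y [-0.03   0.999  0.032] z [ 0.696  0.044 -0.717] F [-0.7  0.5  0.2] t 24.375
(array([ 570.47, -172.99,   -4.97]), np.float64(12.169), 3209, np.float64(56.98))
(array([ 571.01, -173.58,   -4.24]), np.float64(7.709), 599, np.float64(57.9))
(-58, -45) 283 [-8.2  0.1  7.9]
(-45, -30) 291 [-8.7  0.2  8.5]
(-22, -10) 526 [-20.9   0.3  21.1]
tab end -55.4
pillar [585.64732814 132.50568634] ly 0.2661175905369788 lx -0.8357483380788913
spin -0.1 roll 1.9
tool dp mm [ 0.3  0.5 -2.7] len 2.7 world d [-2.1  0.3  1.7] tcp [ 480.1 -175.3  103.3] F [-0.1  0.3 -0.2]
```

```bash
python3 go.py 565 -169.5 10
```

```text
tool dp mm [  3.8  -0.2 126.2] len 126.3 world d [ 84.9   5.8 -93.3] tcp [ 480.1 -175.3  103.3] F [-0.1  0.3 -0.2]
```

```bash
python3 -m crank '{"dp":[[0.004,0,0.03],[0,0,0.035],[0,0,0.03],[0,0,0.018],[0,0,0.012],[0,0,0]],"spin":[0,0,0,0,0,0]}'; python3 s.py; python3 go.py 565 -169.5 10
```

```text
clock: 25.22
ee_pos: [0.5636, -0.1674, 0.0113]
eef_rot: [-0.011, 0.927, 0.023, 0.375]
contact_force: [-5.2, 0.1, 5.5]
grip_width: 0.0385
grip_force: 3.7
J [-0.533  0.376 -1.141 -0.619  0.407 -0.412] tilt 44.12 zhead 4.1 y [-0.037  0.999  0.034] z [ 0.694  0.05  -0.718] F [-5.2  0.1  5.5] t 25.225
tool dp mm [-0.  -2.2  1.8] len 2.8 world d [ 1.4 -2.1 -1.3] tcp [ 563.6 -167.4   11.3] F [-5.2  0.1  5.5]
```

```bash
python3 -m crank '{"dp":[[0.001,-0.001,-0.003],[0,0,0]],"spin":[0,0]}'; python3 -m crank '{"dp":[[0,0,0],[0,0,0],[0,0,0]],"spin":[0,0,0]}' 0; python3 -m crank '{"dp":[[-0.010,0,-0.010],[-0.025,0.001,-0.025],[-0.035,0.001,-0.035],[0,0,0]],"spin":[0,0,0,0]}'; python3 s.py; python3 - <<'E'
from fit import *
st=env.read_state();ee=np.array(st["ee_pos"])*1000;M=R.from_quat(st["eef_rot"]).as_matrix();P=ee-56*M[:,2];print("P",P.round(1))
c=env.camera("top");W=cloud(c);print(fit(W,c["img"],(P[0]+46,P[1]),0,P[2]+6,.012))
Q=W.reshape(-1,3)*1000;m=(np.hypot(Q[:,0]-P[0]-46,Q[:,1]-P[1])<18)&(Q[:,2]>P[2]-10);A=np.c_[Q[m][:,:2]-P[:2]-[46,0],np.ones(m.sum())];k=np.linalg.lstsq(A,Q[m][:,2],rcond=None)[0];print("slope x,y deg",np.degrees(np.arctan(k[:2])).round(1),"z",k[2].round(1))
E
```

```text
clock: 25.48
ee_pos: [0.5615, -0.1704, 0.0135]
eef_rot: [-0.01, 0.927, 0.022, 0.375]
contact_force: [-0.8, 0.1, 0.9]
grip_width: 0.0385
grip_force: 0.0
clock: 25.85
ee_pos: [0.5619, -0.1709, 0.0136]
eef_rot: [-0.01, 0.926, 0.022, 0.376]
contact_force: [-1.7, 0.3, 4.0]
grip_width: 0.0166
grip_force: 60.5
clock: 26.35
ee_pos: [0.5662, -0.174, 0.1177]
eef_rot: [-0.011, 0.925, 0.019, 0.379]
contact_force: [1.1, -0.5, -0.9]
grip_width: 0.0167
grip_force: 59.8
J [-0.543  0.106 -0.987 -0.204  0.411 -0.418] tilt 44.59 zhead 3.6 y [-0.034  0.999  0.027] z [ 0.701  0.044 -0.712] F [ 1.1 -0.5 -0.9] t 26.35
P [ 527.  -176.4  157.6]
(array([ 575.24, -176.41,   -0.72]), np.float64(0.664), 621, np.float64(161.43))
slope x,y deg [0.1 0.4] z 161.7
```

Plate 12 is gripped and level. Carry it to the stand.

```bash
python3 go.py 508 128 105 4.2
```

```text
spin -3.2 roll -0.5
tool dp mm [ 29.4 304.6 -18.9] len 306.5 world d [-56.6 301.1  -9.9] tcp [ 564.6 -173.1  114.9] F [-0.9  0.5 -0.6]
```

```bash
python3 -m crank '{"dp":[[0.003,0.030,-0.002],[0.005,0.045,-0.003],[0.005,0.050,-0.003],[0.005,0.050,-0.003],[0.005,0.050,-0.003],[0.004,0.050,-0.003],[0.002,0.030,-0.002],[0,0,0]],"spin":[-3.2,0,0,0,0,0,0,0]}'; python3 s.py; python3 go.py 515 128 80; python3 go.py 527 129 60 4.2
```

```text
clock: 27.4
ee_pos: [0.5061, 0.132, 0.1028]
eef_rot: [-0.038, 0.927, 0.012, 0.374]
contact_force: [-1.0, -0.2, -0.7]
grip_width: 0.0164
grip_force: 59.8
J [ 0.417 -0.003 -1.186 -0.35  -0.237  0.242] tilt 43.95 zhead 4.1 y [-0.08   0.997 -0.007] z [ 0.692  0.05  -0.72 ] F [-1.  -0.2 -0.7] t 27.4
tool dp mm [ 9.7 -4.5 22.4] len 24.8 world d [  8.9  -4.  -22.8] tcp [506.1 132.  102.8] F [-1.  -0.2 -0.7]
spin 0.5 roll -0.1
tool dp mm [14.9 -4.4 45.1] len 47.7 world d [ 20.9  -3.  -42.8] tcp [506.1 132.  102.8] F [-1.  -0.2 -0.7]
```

```bash
python3 -m crank '{"dp":[[0.005,-0.001,0.011],[0.005,-0.001,0.011],[0.003,-0.001,0.012],[0.002,0,0.011],[0,0,0]],"spin":[0.5,0,0,0,0]}'; python3 s.py; python3 pl.py; python3 pl.py|tail -3
```

```text
clock: 28.02
ee_pos: [0.5274, 0.1262, 0.0598]
eef_rot: [-0.031, 0.927, 0.012, 0.374]
contact_force: [-1.0, 0.1, -1.2]
grip_width: 0.0166
grip_force: 59.8
J [ 0.376  0.165 -1.236 -0.571 -0.215  0.226] tilt 43.91 zhead 3.7 y [-0.066  0.998 -0.002] z [ 0.692  0.044 -0.72 ] F [-1.   0.1 -1.2] t 28.025
ee [527.4 126.2  59.8]
P [488.  123.6 100.9]
top pts 432 lx [-92.4 -36.9]
(-95, -70) 100 ly [-11.3  -2.3   5.8] z 103.1 roll -8.7
(-70, -55) 143 ly [-22.9  -3.9  16.1] z 103.6 roll 0.2
(-55, -36) 189 ly [-24.4  -3.7  17.1] z 103.6 roll -2.1
(-95, -70) 98 ly [-11.   -2.1   5.9] z 104.2 roll -4.6
(-70, -55) 143 ly [-22.8  -4.   16.4] z 104.0 roll 0.0
(-55, -36) 190 ly [-24.3  -3.5  17. ] z 104.4 roll -1.3
```

```bash
python3 -m crank '{"dp":[[0.0035,0.003,0.0035],[0,0,0],[-0.005,0,0.005],[0,0,0]],"spin":[0,0,0,0]}'; python3 pl.py; python3 pl.py|tail -2
```

```text
clock: 28.62
ee_pos: [0.5361, 0.1319, 0.0576]
eef_rot: [-0.032, 0.926, 0.013, 0.376]
contact_force: [-0.5, -0.6, -0.6]
grip_width: 0.0165
grip_force: 59.8
ee [536.1 131.9  57.6]
P [496.5 129.2  98.4]
top pts 364 lx [-91.9 -36.7]
(-95, -70) 89 ly [-4.7  2.5 10.3] z 101.1 roll 0.7
(-70, -55) 90 ly [-17.7   0.6  20.7] z 101.8 roll -0.6
(-55, -36) 185 ly [-18.6   1.6  21.7] z 101.3 roll -0.8
(-70, -55) 92 ly [-17.8   1.3  20.3] z 101.6 roll -1.9
(-55, -36) 185 ly [-18.9   1.   21.4] z 101.2 roll -2.5
```

```bash
python3 -m crank '{"dp":[[0.0023,-0.0015,0.0023],[0,0,0],[-0.004,0,0.004],[-0.004,0,0.004],[0,0,0]],"spin":[0,0,0,0,0]}'; python3 pl.py; python3 pl.py|tail -2
```

```text
clock: 29.35
ee_pos: [0.5461, 0.1308, 0.0532]
eef_rot: [-0.032, 0.926, 0.013, 0.375]
contact_force: [-5.4, -0.4, 3.1]
grip_width: 0.0164
grip_force: 60.6
ee [546.1 130.8  53.2]
P [506.5 128.1  94.2]
top pts 270 lx [-83.4 -36.4]
(-95, -70) 49 ly [-4.5  1.8  7.8] z 97.2 roll -3.6
(-70, -55) 61 ly [-7.9  0.8  9.6] z 98.0 roll -4.3
(-55, -36) 160 ly [-19.6  -0.2  19.6] z 97.5 roll -1.0
(-70, -55) 63 ly [-8.   1.   9.6] z 96.8 roll -2.1
(-55, -36) 157 ly [-20.   -0.7  19.8] z 97.8 roll -1.3
```

```bash
python3 -m crank '{"dp":[[-0.0025,0,0.0025],[-0.0025,0,0.0025],[0,0,0]],"spin":[0,0,0]}'; python3 pl.py; python3 - <<'E'
from h import *
c=env.camera("side");W=cloud(c)*1000
for t in ["shoe","stand_shoe"]:
    for d in env.find_in("side",t)[:2]:
        u,v=np.round(d["centre"]).astype(int);print(t,d["confidence"],u,v,W[v,u].round(0))
E
```

```text
clock: 29.82
ee_pos: [0.5536, 0.1312, 0.0534]
eef_rot: [-0.032, 0.926, 0.013, 0.375]
contact_force: [-3.4, 0.1, 1.2]
grip_width: 0.0165
grip_force: 60.4
ee [553.6 131.2  53.4]
P [514.  128.5  94.3]
top pts 193 lx [-76.9 -36.5]
(-95, -70) 25 ly [-4.6  1.2  6.1] z 95.9 roll 2.7
(-70, -55) 54 ly [-7.   0.8  8.4] z 97.6 roll -3.2
(-55, -36) 114 ly [-19.4  -0.5  17.3] z 98.1 roll -1.6
shoe 0.64 332 216 [587. 109. 124.]
stand_shoe 0.57 338 221 [603. 117. 102.]
```

```bash
python3 -m crank '{"dp":[[0,0,0],[0,-0.0015,0],[0,0,0]],"spin":[0,0,0]}' 0.3; python3 pl.py; python3 -m crank '{"dp":[[0,0,0],[0,0,0],[0,0,0]],"spin":[0,0,0]}' 0; python3 pl.py;python3 pl.py|tail -3
```

```text
clock: 30.4
ee_pos: [0.5542, 0.1298, 0.0538]
eef_rot: [-0.031, 0.926, 0.013, 0.376]
contact_force: [0.1, -0.7, -0.8]
grip_width: 0.0255
grip_force: 0.0
ee [554.2 129.8  53.8]
P [514.6 127.1  94.7]
top pts 206 lx [-76.9 -36.5]
(-95, -70) 29 ly [-6.6  1.2  7.8] z 97.8 roll 8.5
(-70, -55) 64 ly [-8.3  0.6  9.3] z 97.8 roll -14.7
(-55, -36) 113 ly [-18.6  -0.1  17.7] z 97.9 roll -0.5
clock: 30.82
ee_pos: [0.5539, 0.1299, 0.0538]
eef_rot: [-0.032, 0.926, 0.013, 0.376]
contact_force: [-1.6, -0.4, 2.2]
grip_width: 0.0166
grip_force: 58.6
ee [553.9 129.9  53.8]
P [514.3 127.2  94.7]
top pts 200 lx [-77.  -36.4]
(-95, -70) 26 ly [-7.2 -0.3  5.8] z 98.1 roll -1.6
(-70, -55) 55 ly [-8.  -0.1  7.4] z 97.7 roll -3.1
(-55, -36) 119 ly [-20.1  -1.5  17.6] z 97.6 roll 0.7
(-95, -70) 26 ly [-6.7 -0.8  6. ] z 97.1 roll 12.3
(-70, -55) 57 ly [-8.1 -0.9  7.4] z 97.6 roll 1.6
(-55, -36) 116 ly [-20.4  -1.   17.7] z 97.9 roll 0.1
```

Plate 12 sits flat, straight and 20 mm from home, with the shoe lifted. I'll release, pull straight back off the tab, shut the fingers and push the tab's end.

```bash
python3 -m crank '{"dp":[[0,0,0],[0,0,0],[0.006,0,-0.006],[0.008,0,-0.0077],[0.008,0,-0.0077],[0.003,0,-0.003]],"spin":[0,0,0,0,0,0]}' 0.35; python3 -m crank '{"dp":[[0,0,0],[0,0,0],[0,0,0]],"spin":[0,0,0]}' 0; python3 s.py; python3 pl.py; python3 - <<'E'
from h import *
st=env.read_state();c=env.camera("wrist");cv2.imwrite("pics/w5.png",c["img"]);W=cloud(c,st);M=R.from_quat(st["eef_rot"]).as_matrix();L=((W-np.array(st["ee_pos"]))@M)*1000
for u in (312,318,324): print(u,[(v,L[v,u].round(0).astype(int).tolist(),(W[v,u]*1000).round(0).astype(int).tolist()) for v in range(262,300,5)])
E
```

```text
clock: 31.68
ee_pos: [0.5173, 0.1271, 0.0532]
eef_rot: [-0.032, 0.926, 0.013, 0.375]
contact_force: [-0.3, -0.1, -0.4]
grip_width: 0.0297
grip_force: 0.0
clock: 32.05
ee_pos: [0.5195, 0.1276, 0.054]
eef_rot: [-0.031, 0.926, 0.013, 0.376]
contact_force: [0.3, -0.6, 0.4]
grip_width: -0.0001
grip_force: 0.0
J [ 0.389  0.182 -1.267 -0.623 -0.222  0.234] tilt 44.19 zhead 3.9 y [-0.068  0.998  0.   ] z [ 0.695  0.047 -0.717] F [ 0.3 -0.6  0.4] t 32.05
ee [519.5 127.6  54. ]
P [479.9 124.9  94.8]
top pts 203 lx [-76.4 -36.4]
(-95, -70) 28 ly [-8.7 -0.9  5.5] z 97.9 roll 2.7
(-70, -55) 59 ly [-8.7 -1.2  7.2] z 98.5 roll -6.6
(-55, -36) 116 ly [-20.4  -1.2  17.6] z 97.8 roll -0.6
312 [(262, [-12, -3, 47], [561, 127, 29]), (267, [-15, -3, 45], [561, 127, 32]), (272, [-17, -3, 42], [561, 127, 36]), (277, [-19, -3, 39], [560, 127, 39]), (282, [-22, -3, 37], [561, 127, 43]), (287, [11, -2, -45], [480, 123, 79]), (292, [11, -2, -49], [478, 123, 82]), (297, [11, -2, -54], [475, 122, 85])]
318 [(262, [-12, 1, 48], [561, 131, 28]), (267, [-15, 1, 44], [561, 131, 32]), (272, [-17, 1, 41], [560, 131, 36]), (277, [-20, 1, 40], [561, 131, 39]), (282, [-22, 1, 37], [561, 131, 43]), (287, [10, 0, -44], [481, 125, 78]), (292, [10, 0, -49], [478, 125, 82]), (297, [11, 0, -54], [474, 125, 85])]
324 [(262, [-12, 4, 48], [561, 135, 28]), (267, [-15, 4, 44], [561, 135, 32]), (272, [-17, 4, 41], [560, 135, 36]), (277, [-19, 4, 40], [561, 135, 39]), (282, [-22, 4, 38], [561, 135, 42]), (287, [10, 3, -43], [482, 128, 78]), (292, [10, 2, -49], [478, 127, 82]), (297, [10, 2, -53], [475, 127, 85])]
```

View pics/w5.png

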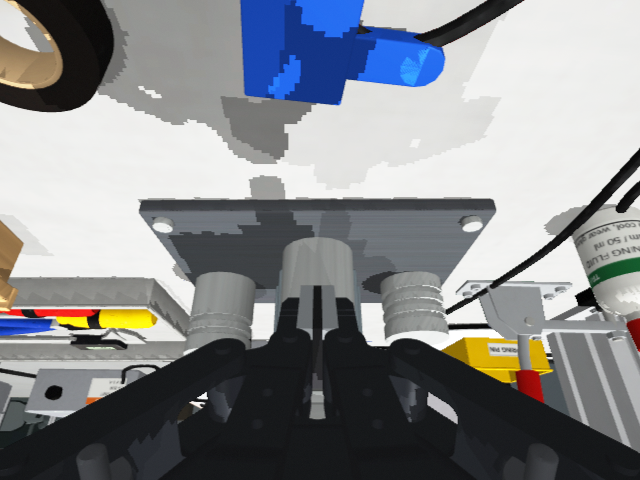

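The picture shows the shut fingers at (318, 290), in line with the stand and below the head. The tall pillar is straight ahead at (316, 260). Push forward.

```bash
python3 -m crank '{"dp":[[-0.004,0,0.0039],[-0.004,0,0.0039],[-0.003,0,0.0029],[-0.003,0,0.0029],[0,0,0]],"spin":[0,0,0,0,0]}'; python3 pl.py; python3 -m crank '{"dp":[[-0.002,0,0.002],[-0.002,0,0.002],[-0.001,0,0.001],[0,0,0]],"spin":[0,0,0,0]}'; python3 pl.py
```

```text
clock: 32.78
ee_pos: [0.538, 0.1285, 0.0532]
eef_rot: [-0.032, 0.926, 0.013, 0.375]
contact_force: [-4.2, 0.3, 1.6]
grip_width: -0.0001
grip_force: 1.8
ee [538.  128.5  53.2]
P [498.5 125.8  94.1]
top pts 125 lx [-68.3 -36.7]
(-70, -55) 49 ly [-8.2 -0.4  6.6] z 97.4 roll -7.3
(-55, -36) 76 ly [-9.4 -1.3  6.9] z 97.4 roll 1.4
clock: 33.33
ee_pos: [0.5451, 0.1292, 0.0534]
eef_rot: [-0.032, 0.926, 0.013, 0.375]
contact_force: [-5.6, -1.7, 2.7]
grip_width: 0.0003
grip_force: 2.5
ee [545.1 129.2  53.4]
P [505.5 126.5  94.3]
top pts 101 lx [-62.2 -37. ]
(-70, -55) 26 ly [-8.4 -0.8  6.1] z 98.2 roll 5.6
(-55, -36) 75 ly [-9.  -1.2  7.3] z 97.7 roll 1.5
```

```bash
python3 -m crank '{"dp":[[-0.0015,0,0.0015],[-0.0015,0,0.0015],[-0.001,0,0.001],[0,0,0]],"spin":[0,0,0,0]}'; python3 -m crank '{"dp":[[-0.0007,0,0.0007],[0,0,0]],"spin":[0,0]}'; python3 pl.py
```

```text
clock: 33.88
ee_pos: [0.5509, 0.1296, 0.0535]
eef_rot: [-0.032, 0.926, 0.013, 0.376]
contact_force: [-5.6, -0.8, 3.7]
grip_width: 0.0
grip_force: 2.7
clock: 34.12
ee_pos: [0.5518, 0.1297, 0.0535]
eef_rot: [-0.032, 0.926, 0.013, 0.376]
contact_force: [-5.0, -0.9, 3.6]
grip_width: 0.0003
grip_force: 2.9
ee [551.8 129.7  53.5]
P [512.2 127.   94.4]
top pts 73 lx [-55.6 -36.6]
(-55, -36) 70 ly [-9.2 -0.9  7.2] z 97.7 roll 0.6
```

```bash
python3 -m crank '{"dp":[[-0.0007,0,0.0007],[0,0,0]],"spin":[0,0]}'; python3 -m crank '{"dp":[[-0.0007,0,0.0007],[0,0,0]],"spin":[0,0]}'; python3 pl.py
```

```text
clock: 34.42
ee_pos: [0.5524, 0.1297, 0.0533]
eef_rot: [-0.032, 0.926, 0.013, 0.375]
contact_force: [-7.7, -0.6, 4.9]
grip_width: -0.0002
grip_force: 3.6
clock: 34.67
ee_pos: [0.5526, 0.1296, 0.053]
eef_rot: [-0.032, 0.926, 0.013, 0.375]
contact_force: [-11.1, -0.5, 8.9]
grip_width: 0.0
grip_force: 5.6
ee [552.6 129.6  53. ]
P [513.1 126.9  94. ]
top pts 70 lx [-53.9 -36.7]
(-55, -36) 70 ly [-9.4 -0.8  7.3] z 98.2 roll -3.1
```

The force now rises while the arm stands still, so the plate is at the stop. One firm nudge, then retreat and check.

```bash
python3 -m crank '{"dp":[[-0.0007,0,0.0007],[-0.0005,0,0.0005],[0,0,0]],"spin":[0,0,0]}'; python3 -m crank '{"dp":[[0.003,0,-0.003],[0.007,0,-0.007],[0,0,-0.03],[0,0,-0.03],[0,0,-0.02],[0,0,0]],"spin":[0,0,0,0,0,0]}'; python3 s.py; python3 pl.py; python3 - <<'E'
from h import *
from scipy.optimize import least_squares
st=env.read_state();c=env.camera("wrist");W=cloud(c,st)*1000;Q=W.reshape(-1,3);S=np.array([586.5,132.3]);X=np.array([.9974,.0715]);Y=np.array([-.0715,.9974]);e=Q[:,:2]-S;lx=e@X;ly=e@Y
m=(Q[:,2]>20)&(Q[:,2]<72)&(abs(np.hypot(lx+2,ly)-25)<6);P=Q[m];r=least_squares(lambda q:np.hypot(P[:,0]-q[0],P[:,1]-q[1])-25,[584,132],loss="soft_l1");o=[(r.x-S)@X+2,(r.x-S)@Y];print("pillar-based seat offset",np.round(o,1))
lx=lx-o[0];ly=ly-o[1]
for nm,zt in(("top face",97.5),):
  for a,b in((-58,-45),(-45,-30),(-22,-10)):
    k=(lx>a)&(lx<b)&(abs(ly)<32)&(abs(Q[:,2]-zt)<2.5);print(nm,(a,b),k.sum(),np.percentile(ly[k],[2,50,98]).round(1) if k.sum()>5 else "")
for z0,z1 in((78.5,84.5),(86.5,96.5)):
    k=(Q[:,2]>z0)&(Q[:,2]<z1)&(abs(ly)<5)&(lx<-50)&(lx>-75);print("tab end face",(z0,z1),k.sum(),np.percentile(lx[k],[5,50]).round(1) if k.sum()>5 else "")
    k=(Q[:,2]>z0)&(Q[:,2]<z1)&(abs(ly)>12)&(abs(ly)<21)&(lx>-27)&(lx<-12);
    if k.sum()>10: q=np.polyfit(ly[k],lx[k],1);print(" broad front face lx",np.median(lx[k]).round(1),"yaw",np.degrees(np.arctan(-q[0])).round(1),"ly range",np.percentile(ly[(Q[:,2]>z0)&(Q[:,2]<z1)&(lx>-24)&(lx<-16)&(abs(ly)<30)],[1,99]).round(1))
E
```

```text
clock: 35.1
ee_pos: [0.5527, 0.1295, 0.0523]
eef_rot: [-0.032, 0.927, 0.013, 0.374]
contact_force: [-18.4, -0.8, 14.3]
grip_width: 0.0001
grip_force: 8.8
clock: 35.85
ee_pos: [0.4864, 0.1257, 0.1127]
eef_rot: [-0.032, 0.926, 0.013, 0.377]
contact_force: [1.1, -0.8, 0.9]
grip_width: -0.0003
grip_force: 0.0
J [ 0.43  -0.068 -1.207 -0.31  -0.249  0.265] tilt 44.35 zhead 4.0 y [-0.069  0.998  0.001] z [ 0.697  0.049 -0.715] F [ 1.1 -0.8  0.9] t 35.85
ee [486.4 125.7 112.7]
P [446.7 123.  153.5]
top pts 71 lx [-54.1 -36.5]
(-55, -36) 71 ly [-9.7 -1.1  7.2] z 97.9 roll -0.6
pillar-based seat offset [1.2 0.3]
top face (-58, -45) 213 [-8.4  0.1  8. ]
top face (-45, -30) 0 
top face (-22, -10) 25 [-21.6 -12.9  20.6]
tab end face (78.5, 84.5) 128 [-57.1 -55.8]
 broad front face lx -20.3 yaw 0.2 ly range [-22.1  21.6]
tab end face (86.5, 96.5) 211 [-57.  -55.8]
 broad front face lx -20.4 yaw 0.2 ly range [-21.9  21.2]
```

Both plates are home: front faces at −20.3 and −20.4 mm, yaw 0.2°, centred within about 0.3 mm, and the robot is clear. Hand in.

```bash
python3 -c "
from workcell import env
print(env.sign_off())"
```

```text
the job is handed in; nothing more can be done
None
```

Plates 8 and 12 (20 mm, for the 17.5 mm gap over the tall pillar) are stacked under the shoe, flat, straight, centred within about 0.3 mm and home against the column. I took the shoe's lift from the stack height and did not measure it; the robot let go and the job was handed in at about 36 s.

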